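Load the vacuum degassing chamber and put it on the pump line

ROBOT

A 7-joint arm with a two-finger parallel gripper is mounted at the origin on a cart in front of the work surface, level with it; the furniture and walls round the work are solid. World frame = base frame: x ahead of the robot, y to its left, z up, the work surface at z = 0. Lengths are in m, angles in rad, forces in N, time in s.
With the tool pointing down it reaches from about 0.4 to 0.85 m from the base axis. Payload 4.5 kg.
Tool frame: the origin (TCP) lies between the finger pads; the fingertips stand 11 mm ahead of it and the grasp point (between the pads) lies 8 mm behind it (r.nose_length is the distance from the TCP to the fingertips, in m); z points along the fingers, y is the line along which they close (so a half turn about z gives the same grasp; the last joint's range is limited). The gripper opens to 88 mm and grips with 3 to 60 N. Pads are 18 mm wide; open, the fingers measure 123 mm over their backs; the gripper's body (75 mm by 187 mm) begins 45 mm behind the grasp point.
Start: joints at [-1.208, 0.689, -0.195, 1.565, 0.157, 0.902, -0.215], TCP at [0.202, 0.592, 0.218] pointing down, gripper open.
Joint ranges: [-3.01, 3.01], [-0.46, 2.08], [-1.47, 1.51], [0.13, 2.56], [-1, 4.14], [0.04, 2.09], [-2.66, 2.66]. Speed limits (rad/s): [2.57, 2.57, 3.14, 3.14, 3.14, 3.14, 3.14].

INTERFACE

Orientations are given as a unit quaternion [x, y, z, w].
In Python, from plant import get_state, snapshot, camera_model, r gives the robot as it stands.
- The arm moves only by the shell command python3 -m inch 'ROWS' [FORCE]. ROWS is text: rows parted by semicolons, each of 7 numbers parted by spaces: the opening, from -1 (shut) to 1 (fully open), then the shift along the tool's x, y, z in m, then the turn, a rotation vector about the tool's x, y, z in rad. A call has 1 to 20 rows; each row shifts and turns the commanded pose from where the row before left it, along the tool's axes as they then stand; what a row does not reach is not made up. A row lasts 1/12 s, in which the tool goes at most 41.7 mm and 7.16 degrees, less where a joint would pass 70% of its speed; a pose out of reach is approached as far as the arm can. A call is refused whole if a number of a shift passes 0.0417 or a number of a turn 0.125, either way. A call with a gripper value outside its range is refused whole. The fingers move at their own pace and stop on an object; FORCE is the grip in N (left out, the last holds). Time passes only in rows, so rows that do not move let the fingers close. It gives the time, the measured TCP pose, the force, the opening and the grip force at its end, in the units of the state.
- get_state(): the state, without advancing time (a new reading comes with each control period).
- snapshot(name): name is "side" or "top" or "wrist"; returns (picture, depth): 480x640x3 uint8, red, green, blue; 480x640 float32, m along the optical axis (not along the pixel's ray), 0 where there is no reading.
- camera_model(name): a dict with "intrinsics" (3x3 intrinsics, pixels), "view" (4x4, takes a point from world to camera coordinates). Camera axes: x right, y down, z forward; pixel columns grow to the right and rows downward; lengths in m; the calibration is good to about 2 mm. A picture is of the moment at which its call begins: read the wrist's pose just before it. camera_model takes no time and is no camera call; for the wrist camera it gives the pose at the moment of the call.
- r.finish_job(): hands the job in; it is judged then, once.
The state is a dict: "clock": time; "q": joint angles; "qd": joint speeds; "joint_torque": joint torques, N m; "tool_pos": TCP position; "eef_rot": TCP orientation; "contact_force": force on the tool from outside, world axes, zero at the start; "moment": the same for the moment, N m; "opening": opening from 0.0 (shut) to 1.0 (fully open); "finger_force": force on a finger pad.
Only numpy, scipy, OpenCV 4.12 (cv2) and the standard library are available. Lean on these libraries where they do the work, as an engineer would, in place of code of your own. Each camera call takes 0.05 s, during which the arm holds its last target. There are 200 camera calls.

TASK

Degas this batch of balm: first vent the chamber by turning its own tap - the second from the left in the bank of four, whose pipe runs straight into the chamber - a full quarter turn clockwise until its handle lies crosswise, then lift the lid off and lay it flat on the bench beside the station. Stand every open tin from the bench to the right of the station upright on the chamber floor, put the lid back so that it sits fully down all round, and only then turn the same tap all the way back in line to open it to the pump. The other three taps feed other benches: leave them exactly as they are set.

Things in the scene. Friction and masses are not known exactly. Their poses are not given: they have to be found in the camera images.
- station: vacuum station, fixed to the bench: base plate 290 (x) by 296 (y) by 8 mm, an open rectangular chamber at its rear, a bank of four taps 64 mm apart on a dark block (top 42 mm up) along its front. Origin: centre of the plate's underside; x from the taps to the chamber (away from the robot), y left, z up. Taps at x = -98, y = +96, +32, -32, -96 mm; a gauge 46 mm high at y = +142 mm
- chamber_floor (a point): centre of the chamber's inner floor, 12 mm above the bench, 40 mm behind the station's origin; axes as the station's. Inside it measures 174 (x) by 230 (y) mm; walls 8 mm thick, 48 mm high above this floor. Four tins fit two by two, for instance at x = +-40, y = +-52 mm
- chamber_rim (a point): centre of the chamber's mouth, level with the rim, 60 mm above the bench; axes as the station's. The bench left of the station is clear for the lid (world x 0.455 to 0.715, from the base plate's edge to y = 0.45; laid a quarter turn round it fits). Keep clear of a heat gun on a stand, up to 0.28 m high, at the front right (x below 0.39, y from -0.03 to -0.40)
- lid: the loose lid: clear plate 196 (x) by 252 (y) by 10 mm, 0.36 to 0.6 kg; below it a rubber-edged spigot 162 by 218 mm, 8 mm deep (its lowest 3 mm stepped in by 4 mm a side), drops into the chamber's mouth with 6 mm play a side. Origin: centre of the spigot's underside, 8 mm below the plate's; z up. Seated, it is 8 mm below the rim, axes as the station's or half a turn round
- lid_handle (a point): middle of the bar of the lid's handle, a steel bridge: bar 13 by 13 mm, 106 mm long along the lid's y, posts 14 mm wide and 92 mm apart, 18 mm free height under the bar. This point is 42.5 mm above the spigot's underside (so 42.5 mm up with the lid on the bench, 34.5 mm above the chamber's rim when seated) and 24.5 mm above the plate's top; axes as the lid's
- chamber_tap (a joint): angle of the chamber's tap, second from the left: 0 = handle in line with its pipe (along the station's x), open to the pump; 1.571 = a quarter turn clockwise seen from above, handle crosswise (along the station's y), shut and chamber vented. Stops at both ends; friction 0.04 Nm, stays where left. Starts at 0 to 0.08
- chamber_tap_grip (a point): point on the vertical turning axis of the chamber's tap at the height to grip, 62 mm above the bench. Its wing handle is a bar 40 mm long, 12 mm thick and 22 mm high (51 to 73 mm above the bench); x lies along the bar
- tap_a_wing (a point): tip of the wing handle of the left-most tap (handle as chamber_tap's; this point is 18 mm from its turning axis, half-way up). It serves another bench, is set somewhere between in line and crosswise, turns at a light touch (0.04 Nm) and must stay as it is
- tap_c_wing (a point): tip of the wing handle of the third from the left tap (handle as chamber_tap's; this point is 18 mm from its turning axis, half-way up). It serves another bench, is set somewhere between in line and crosswise, turns at a light touch (0.04 Nm) and must stay as it is
- tap_d_wing (a point): tip of the wing handle of the right-most tap (handle as chamber_tap's; this point is 18 mm from its turning axis, half-way up). It serves another bench, is set somewhere between in line and crosswise, turns at a light touch (0.04 Nm) and must stay as it is
- tin_1_mid (a point): centre, half-way up, of an open balm tin: round bamboo sleeve 70 mm across, 24 mm high, and a cup 58 mm across that stands 7 mm out of it; 31 mm high in all, 50 to 87 g, z up. Grip it across the sleeve. Two to four such tins stand on the bench right of the station (the others are absent, None). Tins with wooden lids are finished and stay where they are
- tin_2_mid (a point): centre, half-way up, of an open balm tin: round bamboo sleeve 70 mm across, 24 mm high, and a cup 58 mm across that stands 7 mm out of it; 31 mm high in all, 50 to 87 g, z up. Grip it across the sleeve. Two to four such tins stand on the bench right of the station (the others are absent, None). Tins with wooden lids are finished and stay where they are
- tin_3_mid (a point): centre, half-way up, of an open balm tin: round bamboo sleeve 70 mm across, 24 mm high, and a cup 58 mm across that stands 7 mm out of it; 31 mm high in all, 50 to 87 g, z up. Grip it across the sleeve. Two to four such tins stand on the bench right of the station (the others are absent, None). Tins with wooden lids are finished and stay where they are
- tin_4_mid (a point): centre, half-way up, of an open balm tin: round bamboo sleeve 70 mm across, 24 mm high, and a cup 58 mm across that stands 7 mm out of it; 31 mm high in all, 50 to 87 g, z up. Grip it across the sleeve. Two to four such tins stand on the bench right of the station (the others are absent, None). Tins with wooden lids are finished and stay where they are
Things that resemble listed ones, but are neither listed nor needed, are in the scene too. What is shaped like the part that bears tin_3_mid but green is not meant.

How it is judged:
By the outcome, as a careful person would: the job done as asked, in the order asked, and still so for the second after the job is handed in, with the robot touching nothing.
Of tin_1, tin_2, tin_3, tin_4 only 2 to 4 are there at a start; the rules pass over those that are not, and their reading is None.
At some moment in a run one of tin_1, tin_2, tin_3, tin_4 may be knocked a few centimetres aside while the robot is not near it.
Once in a run the grip may slacken for a moment while it holds something.
It also fails if it takes over 210 s, if anything falls off the work surface, if the arm or the gripper's body presses on something with over 40 N, if the wrist force passes 120 N, or if a joint passes its speed limit or range.

## Working session

There is one attempt and no reset: what is moved stays moved. The work goes in short steps, Python scripts to look and compute and a shell command to move; the robot and the scene stay as the last step left them, time stands still between calls to the robot, and variables do not carry over. Pictures are saved under pics/ and viewed, at most 14 in all, crops included, and the job is handed in when it is done.

```bash
ls; mkdir -p pics; python3 - <<'E'
from plant import get_state, snapshot, camera_model, r
import cv2,numpy as np
s=get_state(); print({k:np.round(v,3) for k,v in s.items()})
for n in("top","side"):
    p,d=snapshot(n); cv2.imwrite(f"pics/{n}0.png",p[:,:,::-1]); np.save(f"pics/{n}0.npy",d)
    m=camera_model(n); print(n,m["intrinsics"],np.round(m["view"],4))
m=camera_model("wrist");print(m["intrinsics"],np.round(m["view"],4))
E
```

```text
pics
{'clock': np.float64(0.0), 'q': array([-1.208,  0.69 , -0.195,  1.566,  0.157,  0.902, -0.215]), 'qd': array([ 0.001, -0.001,  0.001, -0.   ,  0.002,  0.   ,  0.   ]), 'joint_torque': array([ 0.0000e+00, -5.2756e+01, -1.2670e+00, -1.5342e+01, -5.3000e-02,
        7.0000e-03,  0.0000e+00]), 'tool_pos': array([0.202, 0.591, 0.217]), 'eef_rot': array([ 0.164,  0.987, -0.001, -0.   ]), 'contact_force': array([ 0.232, -0.266,  0.088]), 'moment': array([ 0.022,  0.004, -0.049]), 'finger_force': np.float64(0.0), 'opening': np.float64(1.0)}
top [[540.47068638   0.         325.59286876]
 [  0.         540.47068638 242.45723831]
 [  0.           0.           1.        ]] [[-1.9700e-02 -9.9980e-01 -2.0000e-04 -1.3830e-01]
 [-9.9530e-01  1.9600e-02 -9.4800e-02  5.0030e-01]
 [ 9.4700e-02 -1.7000e-03 -9.9550e-01  1.2502e+00]
 [ 0.0000e+00  0.0000e+00  0.0000e+00  1.0000e+00]]
side [[508.67142045   0.         323.69276277]
 [  0.         508.67142045 240.51849579]
 [  0.           0.           1.        ]] [[ 0.9811 -0.1927  0.0176 -0.5311]
 [-0.112  -0.6396 -0.7605  0.046 ]
 [ 0.1578  0.7441 -0.6491  1.1744]
 [ 0.      0.      0.      1.    ]]
[[392.32243825   0.         317.9642893 ]
 [  0.         392.32243825 236.03543301]
 [  0.           0.           1.        ]] [[ 0.3225  0.9466 -0.0018 -0.6233]
 [ 0.8958 -0.3046  0.3237 -0.0472]
 [ 0.3059 -0.106  -0.9462  0.3909]
 [ 0.      0.      0.      1.    ]]
```

View pics/top0.png

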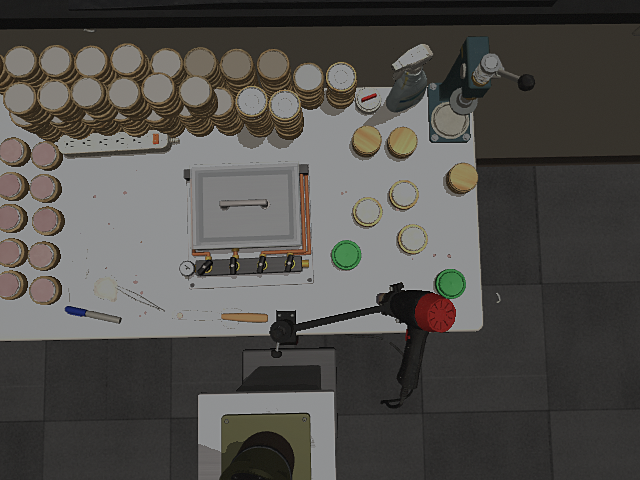

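View pics/side0.png

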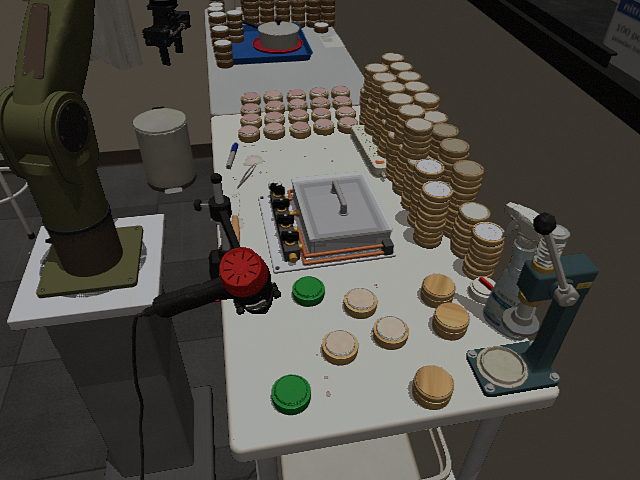

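Top view: the lid handle is at (244,203) and the taps at (207,266), (234,265), (261,264) and (289,263); the chamber tap is the second, (234,265). Possible tins:
- Open tins: (367,212), (404,194), (412,239).
- Wooden-lidded, leave: (366,140), (402,142), (462,178).
- Green, not meant: (346,255), (450,284).
- Pink tins at far left and the stacks behind: not to the right of the station.

I'll check this in one close crop.

```bash
cat > h.py <<'E'
import numpy as np,cv2
from plant import get_state, snapshot, camera_model, r
from scipy.spatial.transform import Rotation as R
def ray(m,u,v,z):
    K,V=m["intrinsics"],np.array(m["view"]);Rm,t=V[:3,:3],V[:3,3]
    c=-Rm.T@t; d=Rm.T@np.linalg.solve(K,[u,v,1.]); return c+d*(z-c[2])/d[2]
def proj(m,p):
    V=np.array(m["view"]);q=m["intrinsics"]@(V[:3,:3]@p+V[:3,3]);return q[:2]/q[2]
def save(n,p): cv2.imwrite(f"pics/{n}.png",p[:,:,::-1])
def delta(x,y,z,yaw=None):
    """tool-axes shift to world target and turn (rotvec) to tool-down with tool y axis at world angle yaw"""
    s=get_state();Q=R.from_quat(s["eef_rot"]);d=Q.inv().apply(np.array([x,y,z])-s["tool_pos"])
    print("pos",np.round(s["tool_pos"],4),"yaw_y",np.round(np.degrees(np.arctan2(*Q.as_matrix()[[1,0],1])),2),"shift",np.round(d,4))
    if yaw is not None:
        ya=np.array([np.cos(yaw),np.sin(yaw),0]);za=np.array([0,0,-1.]);T=R.from_matrix(np.c_[np.cross(ya,za),ya,za])
        rv=(Q.inv()*T).as_rotvec();print("turn",np.round(rv,4),"; world shift in target axes",np.round(T.inv().apply(np.array([x,y,z])-s["tool_pos"]),4))
E
python3 - <<'E'
from h import *
m=camera_model("top")
for n,u,v,z in [("handle",244,203,.0945),("t1",207,266,.073),("t2",234,265,.073),("t3",261,264,.073),("t4",289,263,.073),("A",367,212,.031),("B",404,194,.031),("C",412,239,.031),("plateL",187,287,.008),("plateR",313,285,.008),("green",346,255,.03)]: print(n,np.round(ray(m,u,v,z),4))
p=cv2.imread("pics/top0.png")
a=cv2.resize(p[150:295,175:330],None,fx=3.8,fy=3.8,interpolation=cv2.INTER_CUBIC);
b=cv2.resize(p[120:300,325:480],None,fx=1.4,fy=1.4)
c=np.zeros((551,800,3),np.uint8);c[:,:589]=a[:551,:589];b=b[:, :211];c[:b.shape[0],589:589+b.shape[1]]=b
cv2.imwrite("pics/crop1.png",c)
delta(.45,.1,.25,0)
E
```

```text
handle [0.5831 0.033  0.0945]
t1 [0.4447 0.1205 0.073 ]
t2 [0.4457 0.0596 0.073 ]
t3 [ 0.4468 -0.0014  0.073 ]
t4 [ 0.4478 -0.0646  0.073 ]
A [ 0.5669 -0.2471  0.031 ]
B [ 0.6081 -0.3357  0.031 ]
C [ 0.5009 -0.3509  0.031 ]
plateL [0.3995 0.182  0.008 ]
plateR [ 0.3983 -0.1164  0.008 ]
green [ 0.4664 -0.1953  0.03  ]
pos [0.2017 0.5909 0.2169] yaw_y 71.17 shift [-0.3935 -0.3846 -0.0324]
turn [-1.3000e-03  1.1000e-03  1.2421e+00] ; world shift in target axes [-0.4909  0.2483 -0.0331]
```

View pics/crop1.png

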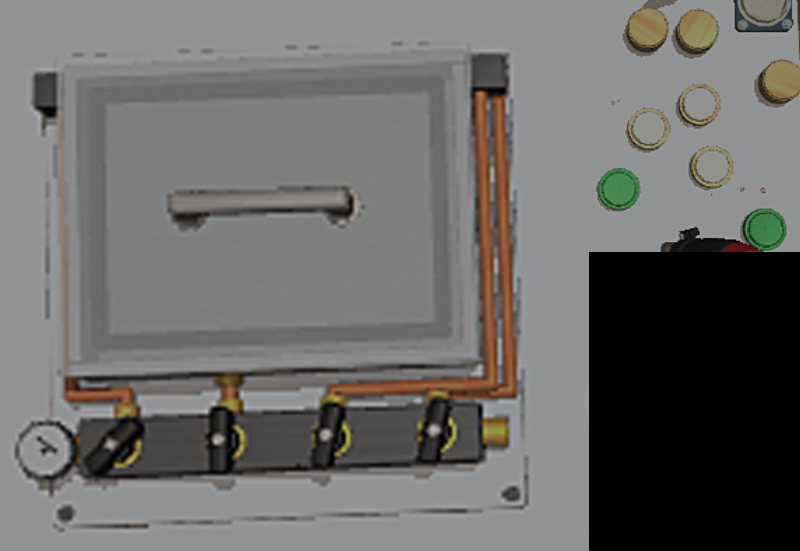

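Crop: the second tap, crop (218,438), is in line and its short pipe runs straight into the chamber. There are three open tins with white cups, and the wooden-lidded and green ones are clearly different. I'll move above the tap.

```bash
python3 -m inch '0.3 0 0 0 0 0 -.1095;0.3 0 0 0 0 0 -.1095;0.3 0 0 0 0 0 -.1095;-0.3 -.0156 -.033 -.002 0 0 0;-0.3 -.0156 -.033 -.002 0 0 0;-0.3 -.0156 -.033 -.002 0 0 0;-0.3 -.0156 -.033 -.002 0 0 0;-0.3 -.0156 -.033 -.002 0 0 0;-0.3 -.0156 -.033 -.002 0 0 0;-0.3 -.0156 -.033 -.002 0 0 0;-0.3 -.0156 -.033 -.002 0 0 0;-0.3 -.0156 -.033 -.002 0 0 0;-0.3 -.0156 -.033 -.002 0 0 0;-0.3 -.0156 -.033 -.002 0 0 0;-0.3 -.0156 -.033 -.002 0 0 0;-0.3 -.0156 -.033 -.002 0 0 0;-0.3 -.0156 -.033 -.002 0 0 0;-0.3 -.0156 -.033 -.002 0 0 0;-0.3 -.0156 -.033 -.002 0 0 0' 20
python3 - <<'E'
from h import *
m=camera_model("wrist");p,d=snapshot("wrist");save("w1",p);np.savez("pics/w1",d=d,K=m["intrinsics"],V=m["view"])
delta(.446,.06,.25,np.pi/2);print(np.round(get_state()["q"],2),get_state()["opening"])
E
```

```text
clock: 1.68
tool_pos: [0.4515, 0.0616, 0.2496]
eef_rot: [0.0, 1.0, -0.0, -0.0]
contact_force: [0.9, 0.2, -0.6]
opening: 0.354
finger_force: 0.0
pos [0.4548 0.053  0.2495] yaw_y 89.31 shift [ 0.0089  0.0068 -0.0005]
turn [-0.0054  0.0017 -0.0121] ; world shift in target axes [ 0.0088  0.007  -0.0005]
[ 0.02  0.44 -0.35  2.    0.23  0.74  1.09] 0.34884818811784674
```

View pics/w1.png

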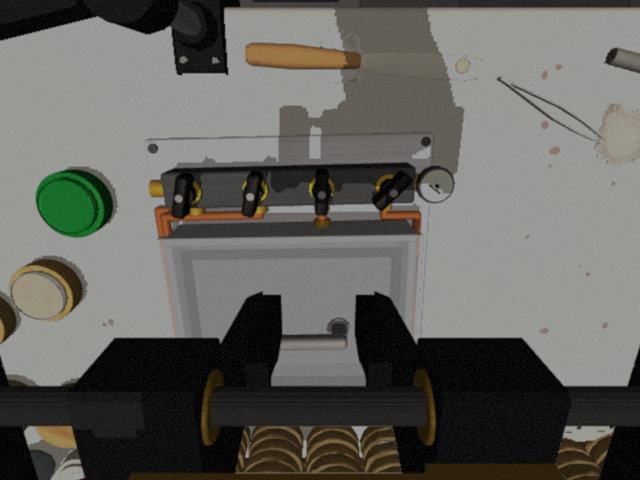

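Wrist view (robot side at the top): taps d, c, b and a sit at (182,194), (253,194), (321,191) and (391,192), with b, the chamber tap, in line. The arm was still settling, so I'll take one settled crop.

```bash
python3 -m inch '-0.3 0.008 0.007 0 0 0 -.012;-0.3 0 0 0 0 0 0;-0.3 0 0 0 0 0 0' 20
python3 - <<'E'
from h import *
p,d=snapshot("wrist");m=camera_model("wrist");save("w2",p);np.savez("pics/w2",d=d,K=m["intrinsics"],V=m["view"])
c=cv2.resize(p[110:250,140:460],None,fx=2.5,fy=2.5,interpolation=cv2.INTER_CUBIC);save("w2c",c)
delta(.446,.06,.25,np.pi/2)
mt=camera_model("top")
for u in [(205.5,265.3),(232.6,265.3),(260.8,264.7),(289,263.7)]: print(np.round(ray(mt,*u,.073),4))
E
```

```text
clock: 1.98
tool_pos: [0.4424, 0.0717, 0.2495]
eef_rot: [-0.007, 1.0, 0.0, -0.0]
contact_force: [0.5, -0.3, 0.8]
opening: 0.349
finger_force: 0.0
pos [0.4426 0.0717 0.2496] yaw_y 90.83 shift [-0.0032 -0.0118 -0.0004]
turn [ 0.0004 -0.0004  0.0146] ; world shift in target axes [-0.0034 -0.0117 -0.0004]
[0.4463 0.1239 0.073 ]
[0.4451 0.0627 0.073 ]
[ 0.4452 -0.0009  0.073 ]
[ 0.4462 -0.0646  0.073 ]
```

View pics/w2c.png

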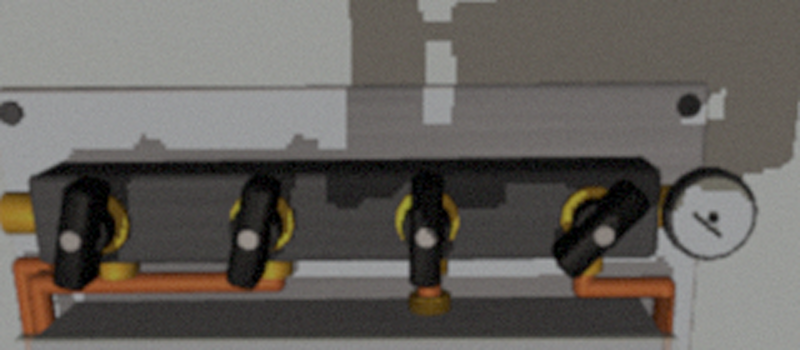

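Hub screws are at crop (70,240), (247,239), (426,237) and (604,235). Next I'll turn these into positions and also measure the lid handle from the top view.

```bash
python3 - <<'E'
from h import *
z=np.load("pics/w2.npz");m=dict(intrinsics=z["K"],view=z["V"])
P=np.array([ray(m,x/2.5+140,y/2.5+110,.074) for x,y in [(604,235),(426,237),(247,239),(70,240)]]);print(np.round(P,4))
d=P[0]-P[3];yaw=np.arctan2(-d[0],d[1]);print("yaw deg",np.degrees(yaw), np.linalg.norm(d))
# plate bolts in crop
for q in [(10,112),(688,105)]: print(np.round(ray(m,q[0]/2.5+140,q[1]/2.5+110,.01),4))
mt=camera_model("top")
# handle ends top view, lid corners crop1 (scale 3.8,+175,+150)
f=lambda x,y,z:np.round(ray(mt,x/3.8+175,y/3.8+150,z),4)
print("handle ends",f(170,203,.101),f(352,200,.101))
print("lid corners",f(70,68,.07),f(467,52,.07),f(482,358,.07),f(66,376,.07))
delta(P[1][0],P[1][1],.058,np.pi/2+yaw)
E
```

```text
[[ 0.4459  0.1275  0.074 ]
 [ 0.4476  0.0636  0.074 ]
 [ 0.4493 -0.0008  0.074 ]
 [ 0.4507 -0.0645  0.074 ]]
yaw deg 1.4055413344163667 0.1920476797918446
[ 0.4139 -0.1081  0.01  ]
[0.4069 0.169  0.01  ]
handle ends [0.5821 0.0861 0.101 ] [ 0.5818 -0.0206  0.101 ]
lid corners [0.6714 0.1526 0.07  ] [ 0.6765 -0.0879  0.07  ] [ 0.4901 -0.0941  0.07  ] [0.4842 0.1544 0.07  ]
pos [0.4426 0.0717 0.2496] yaw_y 90.83 shift [-0.005  -0.0084  0.1916]
turn [ 0.0005 -0.0004 -0.01  ] ; world shift in target axes [-0.0048 -0.0083  0.1916]
```

```bash
python3 -m inch '-0.3 -.0045 -.0083 0 0 0 -.01;-0.3 0 0 0.04 0 0 0;-0.3 0 0 0.04 0 0 0;-0.3 0 0 0.04 0 0 0;-0.3 0 0 0.03 0 0 0;-0.3 0 0 0 0 0 0;-0.3 0 0 0 0 0 0' 20
python3 - <<'E'
from h import *
delta(.447,.0632,.057,np.pi/2+.0245)
E
```

```text
clock: 2.62
tool_pos: [0.4468, 0.0631, 0.099]
eef_rot: [-0.012, 1.0, -0.0, -0.002]
contact_force: [0.1, 0.2, -0.2]
opening: 0.35
finger_force: 0.0
pos [0.4468 0.0631 0.099 ] yaw_y 91.39 shift [-0.0003  0.0001  0.042 ]
turn [-0.0007 -0.0032 -0.0002] ; world shift in target axes [-0.0002  0.0001  0.042 ]
```

```bash
python3 -m inch '-0.3 0 0 0.02 0 0 0;-0.3 0 0 0.02 0 0 0;-0.3 0 0 0.002 0 0 0;-0.3 0 0 0 0 0 0;-1 0 0 0 0 0 0;-1 0 0 0 0 0 0;-1 0 0 0 0 0 0;-1 0 0 0 0 0 0;-1 0 0 0 0 0 0' 20
python3 - <<'E'
from h import *
delta(.447,.0632,.057,np.pi/2+.0245); print(get_state()["opening"])
E
```

```text
clock: 3.37
tool_pos: [0.4482, 0.0622, 0.0582]
eef_rot: [-0.011, 1.0, 0.0, 0.0]
contact_force: [0.2, 0.7, -0.1]
opening: 0.01
finger_force: 0.0
pos [0.4482 0.0622 0.0582] yaw_y 91.23 shift [0.0012 0.001  0.0011]
turn [ 0.0003  0.001  -0.0031] ; world shift in target axes [0.0012 0.001  0.0012]
0.010431507883361528
```

```bash
python3 - <<'E'
from h import *
p,d=snapshot("wrist");s,d2=snapshot("side")
c=np.zeros((480,800,3),np.uint8);c[:,:480]=p[:,80:560];c[:,480:]=cv2.resize(s[150:300,240:340],(320,480));save("g1",c)
E
```

```text
(no output)
```

View pics/g1.png

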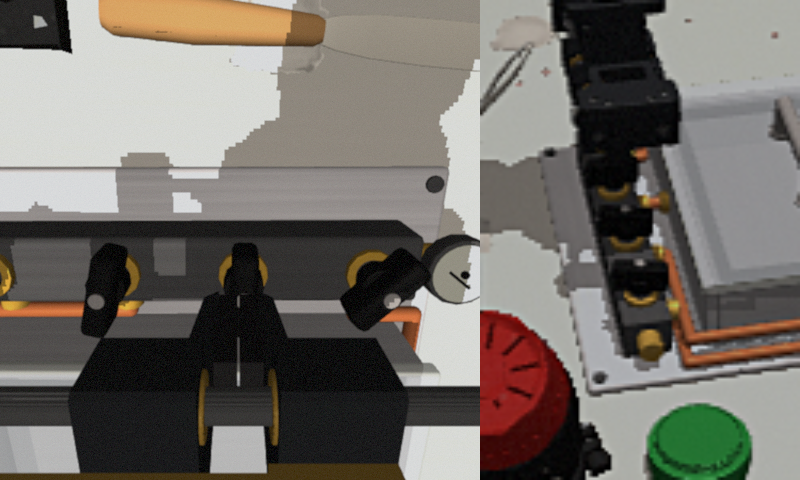

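```bash
python3 - <<'E'
from h import *
m=camera_model("wrist");s=get_state();print(s["tool_pos"],s["opening"],s["finger_force"],r.nose_length)
for p in [(.4475,.0635,.074),(.4275,.0635,.073),tuple(s["tool_pos"]),tuple(s["tool_pos"]-[0,0,.011])]: print(np.round(p,4),np.round(proj(m,np.array(p))-[80,0],1))
p,d=snapshot("wrist")
V=np.array(m["view"]);C=-V[:3,:3].T@V[:3,3]
def pt(u,v):
    u+=80;q=np.linalg.solve(m["intrinsics"],[u,v,1.])*d[v,u];return np.round(V[:3,:3].T@q+C,4)
for u,v in [(242,250),(242,270),(242,288),(225,298),(258,298),(225,320),(95,301),(95,320),(393,301),(230,330)]: print((u,v),pt(u,v))
E
```

```text
[0.44796366 0.06220001 0.05785621] 0.006151048655476667 0.0 0.011
[0.4475 0.0635 0.074 ] [244.4 302.9]
[0.4275 0.0635 0.073 ] [245.7 259.1]
[0.448  0.0622 0.0579] [241.1 287.1]
[0.448  0.0622 0.0469] [240.9 277.2]
(242, 250) [0.4272 0.0621 0.0633]
(242, 270) [0.4321 0.0621 0.0739]
(242, 288) [0.4406 0.0623 0.0736]
(225, 298) [0.4412 0.0553 0.0819]
(258, 298) [0.4401 0.0686 0.0834]
(225, 320) [0.4414 0.0558 0.0984]
(95, 301) [ 0.4477 -0.0007  0.0746]
(95, 320) [ 0.4583 -0.0024  0.0724]
(393, 301) [0.4451 0.1275 0.0741]
(230, 330) [0.4409 0.0578 0.1059]
```

```bash
python3 - <<'E'
from h import *
m=camera_model("wrist");p,d=snapshot("wrist")
V=np.array(m["view"]);C=-V[:3,:3].T@V[:3,3]
def pt(u,v):
    u+=80;q=np.linalg.solve(m["intrinsics"],[u,v,1.])*d[v,u];return np.round((V[:3,:3].T@q+C)*1000).astype(int)
for v in range(272,312,4): print(v,[tuple(pt(u,v).tolist()) for u in (205,213,220,227,234,246,255,262,270)])
save("g2",cv2.resize(p[230:350,240:400],None,fx=5,fy=5,interpolation=cv2.INTER_CUBIC))
E
```

```text
272 [(448, 44, 42), (448, 48, 42), (445, 52, 47), (442, 55, 54), (433, 59, 73), (433, 64, 75), (433, 68, 73), (445, 73, 47), (447, 77, 42)]
276 [(450, 44, 42), (450, 48, 42), (448, 52, 46), (442, 56, 59), (436, 59, 72), (435, 64, 73), (435, 68, 73), (447, 73, 46), (448, 77, 44)]
280 [(452, 44, 42), (365, 59, 225), (449, 52, 47), (442, 56, 63), (437, 59, 72), (437, 64, 73), (437, 68, 72), (449, 73, 46), (451, 77, 43)]
284 [(454, 44, 42), (454, 48, 42), (452, 52, 47), (444, 56, 62), (439, 59, 73), (438, 64, 74), (439, 68, 73), (445, 72, 60), (454, 77, 41)]
288 [(457, 44, 41), (456, 48, 42), (456, 52, 43), (447, 56, 61), (441, 59, 73), (441, 64, 73), (441, 68, 72), (446, 72, 63), (456, 77, 42)]
292 [(459, 44, 42), (459, 48, 42), (459, 52, 41), (448, 56, 63), (443, 59, 72), (443, 64, 73), (443, 68, 72), (448, 72, 62), (458, 78, 41)]
296 [(461, 44, 42), (439, 51, 84), (441, 53, 80), (441, 56, 80), (441, 59, 80), (441, 64, 80), (440, 68, 81), (439, 70, 83), (460, 78, 43)]
300 [(440, 48, 86), (440, 51, 86), (441, 53, 83), (441, 56, 83), (441, 59, 84), (441, 64, 83), (440, 67, 85), (439, 70, 86), (439, 73, 86)]
304 [(439, 48, 90), (440, 51, 90), (441, 54, 87), (441, 56, 87), (441, 59, 87), (440, 64, 88), (442, 67, 85), (439, 70, 89), (440, 73, 89)]
308 [(440, 48, 92), (439, 51, 93), (441, 54, 90), (441, 56, 90), (441, 59, 90), (441, 64, 90), (441, 67, 90), (440, 70, 92), (439, 73, 92)]
```

View pics/g2.png

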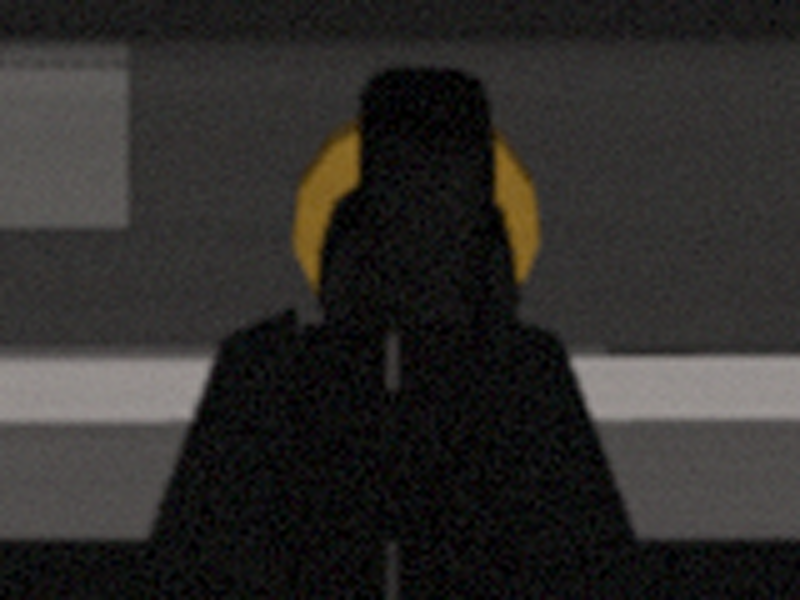

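```bash
python3 -m inch '-1 0 0 0 0 0 0;-1 0 0 0 0 0 0;-1 0 0 0 0 0 0' 30; python3 -m inch '-1 0 0 0 0 0 0.1;-1 0 0 0 0 0 0.1;-1 0 0 0 0 0 0' 30
python3 - <<'E'
from h import *
p,d=snapshot("wrist");save("g3",p)
print(get_state()["moment"],get_state()["contact_force"])
g=cv2.cvtColor(p,7);print([np.ptp(np.where(g[v,280:380]<45)[0]) if (g[v,280:380]<45).any() else None for v in range(240,300,8)],[np.mean(np.where(g[v,280:380]<45)[0]) for v in range(248,300,8)])
E
```

```text
clock: 3.82
tool_pos: [0.4478, 0.0622, 0.0575]
eef_rot: [-0.011, 1.0, 0.0, -0.0]
contact_force: [-0.6, -1.2, 0.4]
opening: 0.003
finger_force: 0.0
clock: 4.07
tool_pos: [0.4478, 0.0623, 0.0575]
eef_rot: [0.09, 0.996, -0.0, -0.0]
contact_force: [-0.5, -0.4, 0.3]
opening: 0.008
finger_force: 0.0
[ 0.01708727 -0.01512283  0.00964652] [ 0.15815156 -0.22392292 -0.86783531]
[np.int64(83), np.int64(83), np.int64(69), np.int64(96), np.int64(69), np.int64(87), np.int64(66), np.int64(66)] [np.float64(37.03225806451613), np.float64(37.064516129032256), np.float64(39.03030303030303), np.float64(45.41025641025641), np.float64(44.69047619047619), np.float64(44.65909090909091), np.float64(36.46153846153846)]
```

```bash
cat >> h.py <<'E'
def cloud():
    m=camera_model("wrist");p,d=snapshot("wrist");V=np.array(m["view"]);C=-V[:3,:3].T@V[:3,3]
    v,u=np.mgrid[:480,:640];q=np.linalg.inv(m["intrinsics"])@np.vstack([u.ravel(),v.ravel(),np.ones(u.size)])*d.ravel()
    return (V[:3,:3].T@q).T+C,p
def taps(zlo=.070,zhi=.0765):
    X,p=cloud()
    for n,c in zip("abcd",[(.4459,.1275),(.4476,.0636),(.4493,-.0008),(.4507,-.0645)]):
        k=(abs(X[:,2]-(zlo+zhi)/2)<(zhi-zlo)/2)&(np.hypot(X[:,0]-c[0],X[:,1]-c[1])<.023)
        P=X[k][:,:2]
        if len(P)<20: print(n,len(P));continue
        (cx,cy),(w,h),a=cv2.minAreaRect((P*1e4).astype(np.float32));e=np.linalg.eigh(np.cov(P.T))[1][:,1]
        print(n,len(P),"centre",round(cx/1e4,4),round(cy/1e4,4),"size",round(w/1e4,4),round(h/1e4,4),"bar cw angle rel. world x deg",round(-np.degrees(np.arctan(e[1]/e[0])),1))
E
python3 - <<'E'
from h import *
taps(); s=get_state(); delta(*s["tool_pos"],np.pi/2)
E
```

```text
a 2409 centre 0.4451 0.1265 size 0.0129 0.0398 bar cw angle rel. world x deg 43.3
b 1125 centre 0.4462 0.0631 size 0.0119 0.039 bar cw angle rel. world x deg 6.2
c 1517 centre 0.4457 -0.0001 size 0.0122 0.0344 bar cw angle rel. world x deg 15.8
d 2067 centre 0.4497 -0.0642 size 0.0129 0.0401 bar cw angle rel. world x deg 12.1
pos [0.4478 0.0623 0.0576] yaw_y 79.95 shift [0. 0. 0.]
turn [-1.000e-04 -0.000e+00 -1.754e-01] ; world shift in target axes [0. 0. 0.]
```

```bash
python3 -m inch '-1 0 0 0 0 0 0.11;-1 0 0 0 0 0 0.11;-1 0 0 0 0 0 0.11;-1 0 0 0 0 0 0.11;-1 0 0 0 0 0 0.11;-1 0 0 0 0 0 0.11;-1 0 0 0 0 0 0.11;-1 0 0 0 0 0 0.11;-1 0 0 0 0 0 0.11;-1 0 0 0 0 0 0.11;-1 0 0 0 0 0 0.11;-1 0 0 0 0 0 0.11;-1 0 0 0 0 0 0.05;-1 0 0 0 0 0 0;-1 0 0 0 0 0 0' 30
python3 - <<'E'
from h import *
s=get_state(); delta(*s["tool_pos"],0);print(s["moment"],s["opening"],s["finger_force"])
X,p=cloud();save("g4",p[100:400,120:520]);taps()
E
```

```text
clock: 5.42
tool_pos: [0.4478, 0.0623, 0.0576]
eef_rot: [0.698, 0.716, -0.0, -0.0]
contact_force: [-0.3, -0.4, 1.3]
opening: 0.002
finger_force: 0.0
pos [0.4478 0.0623 0.0576] yaw_y 1.48 shift [0. 0. 0.]
turn [-0.0002 -0.0001  0.0258] ; world shift in target axes [0. 0. 0.]
[-0.04583368  0.10481763 -0.01321919] 0.0022568933789304715 0.0
a 3117 centre 0.4453 0.1269 size 0.012 0.0398 bar cw angle rel. world x deg 43.0
b 958 centre 0.4471 0.0635 size 0.0125 0.0396 bar cw angle rel. world x deg -4.2
c 118 centre 0.4555 -0.0073 size 0.0157 0.0062 bar cw angle rel. world x deg 6.7
d 0
```

View pics/g4.png

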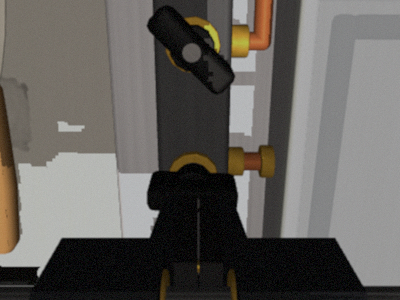

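The gripper turned but the wing, at crop (192,190), is still in line, so the fingers did not hold it. I'll raise the gripper and measure where the fingertips really are.

```bash
python3 -m inch '-1 0 0 -0.03 0 0 0;-1 0 0 -0.03 0 0 0;0 0 0 -0.03 0 0 0;0 0 0 0 0 0 0;0 0 0 0 0 0 0;0 0 0 0 0 0 0;0 0 0 0 0 0 0' 30
python3 - <<'E'
from h import *
X,p=cloud();s=get_state();Q=R.from_quat(s["eef_rot"]);Y=Q.inv().apply(X-s["tool_pos"]).reshape(480,640,3)
print(s["tool_pos"],s["opening"])
# finger points in tool frame
k=(np.abs(Y[...,0])<.02)&(np.abs(Y[...,1])<.07)&(Y[...,2]<.03)&(Y[...,2]>-.1)
for z in np.arange(-.06,.03,.005):
    b=k&(abs(Y[...,2]-z)<.0025)
    if b.sum()>10: print(round(z,3),b.sum(),"x",np.round(np.percentile(Y[b][:,0],[2,98]),4),"y",np.round(np.percentile(Y[b][:,1],[2,98]),4),"min|y|",np.round(np.percentile(abs(Y[b][:,1]),2),4))
save("g5",p)
E
python3 - <<'E'
from h import *
s,d=snapshot("side");save("g5s",cv2.resize(s[40:300,200:400],None,fx=2.3,fy=2.3))
E
```

```text
clock: 6.1
tool_pos: [0.447, 0.0622, 0.1467]
eef_rot: [0.699, 0.715, -0.001, -0.001]
contact_force: [1.2, -0.0, -0.4]
opening: 0.356
finger_force: 0.0
[0.4469743  0.06213198 0.14657399] 0.4051602275122147
-0.06 943 x [0.0041 0.0096] y [-0.0292  0.0328] min|y| 0.0147
-0.055 780 x [0.0063 0.0095] y [-0.0293  0.0329] min|y| 0.0154
-0.05 891 x [-0.0093  0.0094] y [-0.0287  0.0323] min|y| 0.0153
-0.045 959 x [-0.0096  0.0094] y [-0.0282  0.0318] min|y| 0.0146
-0.04 834 x [-0.009   0.0095] y [-0.0276  0.0314] min|y| 0.014
-0.035 619 x [-0.0093  0.0094] y [-0.0272  0.0309] min|y| 0.014
-0.03 572 x [-0.0089  0.0094] y [-0.027   0.0307] min|y| 0.014
-0.025 453 x [-0.0089  0.0093] y [-0.0256  0.0291] min|y| 0.014
-0.02 90 x [-0.0068  0.009 ] y [-0.0229  0.0264] min|y| 0.014
```

View pics/g5.png

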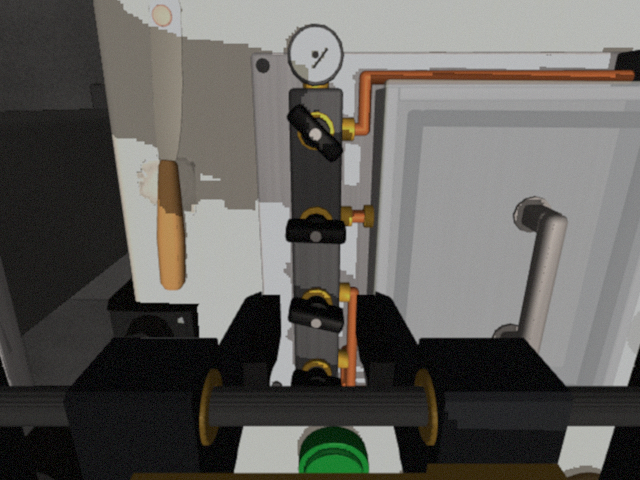

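The fingertips appear about 20 mm behind the reported TCP instead of 11 mm ahead, so they passed over the wing. I'll check with the independent side and top cameras.

```bash
python3 - <<'E'
from h import *
s=get_state();m=camera_model("side");t=s["tool_pos"]
im,d=snapshot("side")
for z in (-.06,-.02,0,.011):
    for y in (-.018,.018):
        q=R.from_quat(s["eef_rot"]).apply([0,y,z])+t;a=proj(m,q);print(z,y,np.round(a,1),"cropped",np.round((a-[200,40])*3.2,0))
    
q=proj(m,t);u,v=int(q[0]),int(q[1])
c=cv2.resize(im[v-90:v+60,u-110:u+110],None,fx=3.6,fy=3.6);
for z,col in((-.02,(0,255,0)),(.011,(255,0,0))):
    a=(proj(m,t+[0,0,-z])-[u-110,v-90])*3.6;cv2.circle(c,tuple(int(x) for x in a),3,col,-1)
save("g6",c)
V=np.array(m["view"])
vv,uu=np.mgrid[:480,:640];X=(V[:3,:3].T@((np.linalg.inv(m["intrinsics"])@np.vstack([uu.ravel(),vv.ravel(),np.ones(uu.size)]))*d.ravel()-V[:3,3:])).T
k=(abs(X[:,0]-t[0])<.06)&(abs(X[:,1]-t[1])<.02)&(X[:,2]>.1)
P=X[k];print("lowest z on gripper by side depth",np.round(np.percentile(P[:,2],[0,.5,2,5]),4),k.sum())
E
```

```text
-0.06 -0.018 [271.5 152.9] cropped [229. 361.]
-0.06 0.018 [287.2 151.4] cropped [279. 357.]
-0.02 -0.018 [272.3 168. ] cropped [231. 410.]
-0.02 0.018 [287.7 166.4] cropped [281. 405.]
0 -0.018 [272.7 175.3] cropped [233. 433.]
0 0.018 [287.9 173.7] cropped [281. 428.]
0.011 -0.018 [272.9 179.2] cropped [233. 445.]
0.011 0.018 [288.  177.6] cropped [282. 440.]
lowest z on gripper by side depth [0.1639 0.1692 0.1735 0.1818] 1378
```

View pics/g6.png

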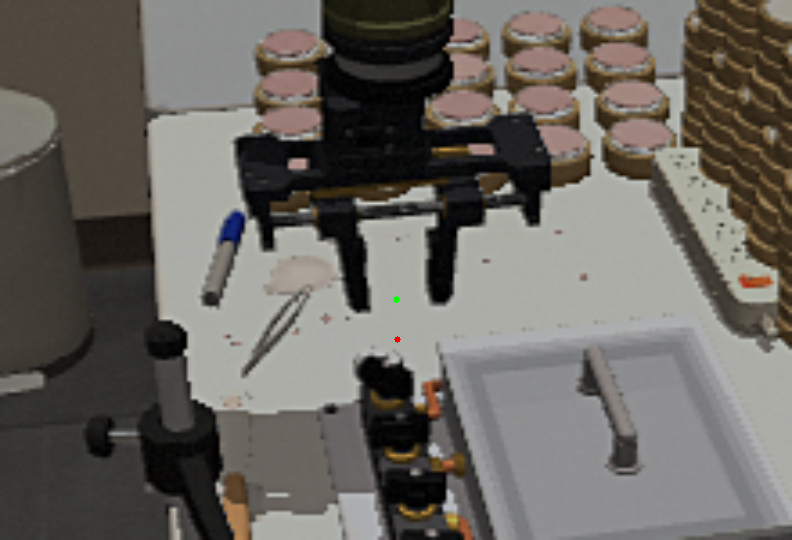

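The side view confirms it: the tips end at the green dot (tool z ≈ -0.019), not the red one. All later heights use fingertip = TCP + 19 mm. I'll turn back and redo the grip 29 mm lower.

```bash
python3 -m inch '-0.3 0 0 0 0 0 -.12;-0.3 0 0 0 0 0 -.12;-0.3 0 0 0 0 0 -.12;-0.3 0 0 0 0 0 -.12;-0.3 0 0 0 0 0 -.12;-0.3 0 0 0 0 0 -.12;-0.3 0 0 0 0 0 -.12;-0.3 0 0 0 0 0 -.12;-0.3 0 0 0 0 0 -.12;-0.3 0 0 0 0 0 -.12;-0.3 0 0 0 0 0 -.12;-0.3 0 0 0 0 0 -.12;-0.3 0 0 0 0 0 -.12;-0.3 0 0 0 0 0 0;-0.3 0 0 0 0 0 0' 20
python3 - <<'E'
from h import *
taps();delta(.447,.0632,.029,np.pi/2+.0245)
E
```

```text
clock: 7.5
tool_pos: [0.4476, 0.0621, 0.1471]
eef_rot: [-0.004, 1.0, 0.0, -0.001]
contact_force: [-0.2, 0.4, 0.6]
opening: 0.349
finger_force: 0.0
a 1026 centre 0.4455 0.1264 size 0.0119 0.0398 bar cw angle rel. world x deg 43.1
b 1024 centre 0.4468 0.0628 size 0.012 0.0391 bar cw angle rel. world x deg 1.3
c 1020 centre 0.4485 -0.001 size 0.012 0.0402 bar cw angle rel. world x deg 12.7
d 1032 centre 0.4501 -0.0644 size 0.0118 0.0401 bar cw angle rel. world x deg 12.8
pos [0.4476 0.0621 0.1472] yaw_y 90.47 shift [0.0005 0.0011 0.1182]
turn [ 0.0002 -0.001  -0.0162] ; world shift in target axes [0.0006 0.0011 0.1182]
```

```bash
python3 -m inch '-0.3 0 0 0.04 0 0 0;-0.3 0 0 0.03 0 0 0;-0.3 0 0 0.02 0 0 0;-0.3 0 0 0.015 0 0 0;-0.3 0 0 0.012 0 0 0;-0.3 0 0 0 0 0 0;-0.3 0 0 0 0 0 0;-1 0 0 0 0 0 0;-1 0 0 0 0 0 0;-1 0 0 0 0 0 0;-1 0 0 0 0 0 0;-1 0 0 0 0 0 0' 20
```

```text
clock: 8.55
tool_pos: [0.4485, 0.0646, 0.0314]
eef_rot: [-0.007, 1.0, 0.002, 0.001]
contact_force: [-1.8, 5.8, 3.8]
opening: 0.136
finger_force: 20.0
```

```bash
python3 -m inch '-1 0 0 0 0 0 0.12;-1 0 0 0 0 0 0.12;-1 0 0 0 0 0 0.12;-1 0 0 0 0 0 0.12;-1 0 0 0 0 0 0.12;-1 0 0 0 0 0 0.12;-1 0 0 0 0 0 0.12;-1 0 0 0 0 0 0.12;-1 0 0 0 0 0 0.12;-1 0 0 0 0 0 0.12;-1 0 0 0 0 0 0.12;-1 0 0 0 0 0 0.12;-1 0 0 0 0 0 0.12;-1 0 0 0 0 0 0.03;-1 0 0 0 0 0 0;-1 0 0 0 0 0 0' 20
python3 - <<'E'
from h import *
s=get_state();delta(*s["tool_pos"],0.0245);print(s["moment"])
E
```

```text
clock: 9.88
tool_pos: [0.4452, 0.0612, 0.0313]
eef_rot: [0.71, 0.704, -0.002, -0.001]
contact_force: [-3.3, -2.3, 5.9]
opening: 0.132
finger_force: 20.0
pos [0.4452 0.0612 0.0313] yaw_y -0.42 shift [0. 0. 0.]
turn [-0.0044  0.0006 -0.0319] ; world shift in target axes [0. 0. 0.]
[-0.527312    0.86410259  0.45663373]
```

```bash
python3 -m inch '-0.3 0 0 0 0 0 0;-0.3 0 0 0 0 0 0;-0.3 0 0 0 0 0 0;-0.3 0 0 0 0 0 0;-0.3 0 0 -.02 0 0 0;-0.3 0 0 -.04 0 0 0;-0.3 0 0 -.04 0 0 0;-0.3 0 0 -.04 0 0 0;-0.3 0 0 -.02 0 0 -.03;-0.3 -.009 .034 0 0 0 0;-0.3 -.009 .034 0 0 0 0;-0.3 -.009 .034 0 0 0 0;-0.3 -.003 .034 0 0 0 0;-0.3 0 0 0 0 0 0;-0.3 0 0 0 0 0 0;-0.3 0 0 0 0 0 0' 20
python3 - <<'E'
from h import *
taps()
X,p=cloud();k=(X[:,2]>.096)&(X[:,2]<.107)&(abs(X[:,0]-.585)<.03)&(abs(X[:,1]-.033)<.07)
P=X[k][:,:2];(c,w,a)=cv2.minAreaRect((P*1e4).astype(np.float32));print("handle",k.sum(),np.round(np.array(c)/1e4,4),np.round(np.array(w)/1e4,4),a)
L=X[(X[:,2]>.066)&(X[:,2]<.0745)&(X[:,0]>.47)&(X[:,0]<.72)&(abs(X[:,1]-.033)<.15)][:,:2];c,w,a=cv2.minAreaRect((L*1e4).astype(np.float32));print("lid",np.round(np.array(c)/1e4,4),np.round(np.array(w)/1e4,4),a)
delta(.584,.034,.0565,.0245)
E
```

```text
clock: 11.22
tool_pos: [0.5832, 0.0355, 0.1901]
eef_rot: [0.699, 0.715, -0.001, -0.001]
contact_force: [0.2, 1.0, -0.1]
opening: 0.353
finger_force: 0.0
a 1047 centre 0.4459 0.1265 size 0.0124 0.0396 bar cw angle rel. world x deg 43.3
b 871 centre 0.4475 0.0632 size 0.0122 0.0393 bar cw angle rel. world x deg 88.7
c 703 centre 0.4489 -0.0007 size 0.0122 0.0399 bar cw angle rel. world x deg 13.3
d 591 centre 0.4503 -0.0646 size 0.0132 0.0398 bar cw angle rel. world x deg 12.0
handle 2735 [0.5856 0.0348] [0.013  0.1048] 0.9473336338996887
lid [0.5766 0.0344] [0.2149 0.2529] 0.48076942563056946
pos [0.5828 0.0357 0.1904] yaw_y 1.31 shift [-0.0018  0.0014  0.1339]
turn [-0.002  -0.0004 -0.0016] ; world shift in target axes [-0.0017  0.0011  0.1339]
```

```bash
python3 - <<'E'
from h import *
m=camera_model("top");d=np.load("pics/top0.npy");V=np.array(m["view"])
vv,uu=np.mgrid[:480,:640];X=(V[:3,:3].T@((np.linalg.inv(m["intrinsics"])@np.vstack([uu.ravel(),vv.ravel(),np.ones(uu.size)]))*d.ravel()-V[:3,3:])).T
print("bench z",np.median(X[(abs(X[:,0]-.58)<.05)&(abs(X[:,1]-.32)<.05)][:,2]))
k=(X[:,2]>.006)
for y0 in np.arange(.17,.50,.02): # per strip, occupied x nearest to .585 on both sides
    x=X[k&(abs(X[:,1]-y0-.01)<.01)][:,0]; lo=x[x<.585];hi=x[x>=.585]; print(round(y0,2),"free x",round(lo.max(),3) if len(lo) else None,round(hi.min(),3) if len(hi) else None)
E
python3 -m inch '-0.3 -.001 .0015 .03 0 0 0;-0.3 0 0 .03 0 0 0;-0.3 0 0 .03 0 0 0;-0.3 0 0 .02 0 0 0;-0.3 0 0 .014 0 0 0;-0.3 0 0 .01 0 0 0;-0.3 0 0 0 0 0 0;-0.3 0 0 0 0 0 0' 45
```

```text
bench z 0.0002516310323007343
0.17 free x 0.584 0.586
0.19 free x 0.579 0.65
0.21 free x 0.565 0.592
0.23 free x 0.583 0.587
0.25 free x 0.578 0.605
0.27 free x 0.574 0.603
0.29 free x 0.577 0.606
0.31 free x 0.581 0.621
0.33 free x 0.582 0.67
0.35 free x 0.563 0.585
0.37 free x 0.535 0.646
0.39 free x 0.545 0.6
0.41 free x 0.545 0.625
0.43 free x 0.514 0.625
0.45 free x 0.58 0.59
0.47 free x 0.585 0.585
0.49 free x 0.585 0.585
clock: 11.98
tool_pos: [0.5856, 0.0345, 0.0569]
eef_rot: [0.699, 0.715, -0.0, -0.0]
contact_force: [-0.1, -0.3, 0.7]
opening: 0.352
finger_force: 0.0
```

```bash
python3 - <<'E'
from h import *
m=camera_model("top");d=cv2.medianBlur(np.load("pics/top0.npy"),5);V=np.array(m["view"])
vv,uu=np.mgrid[:480,:640];X=(V[:3,:3].T@((np.linalg.inv(m["intrinsics"])@np.vstack([uu.ravel(),vv.ravel(),np.ones(uu.size)]))*d.ravel()-V[:3,3:])).T
k=(X[:,2]>.012)
for y0 in np.arange(.17,.50,.02):
    x=X[k&(abs(X[:,1]-y0-.01)<.01)][:,0]; lo=x[x<.585];hi=x[x>=.585]; print(round(y0,2),"free x",round(lo.max(),3) if len(lo) else None,round(hi.min(),3) if len(hi) else None)
for x0 in np.arange(.46,.72,.02):
    y=X[k&(abs(X[:,0]-x0-.01)<.01)&(X[:,1]>.2)][:,1];print(round(x0,2),"min y",round(y.min(),3))
E
python3 -m inch '-1 0 0 0 0 0 0;-1 0 0 0 0 0 0;-1 0 0 0 0 0 0;-1 0 0 0 0 0 0;-1 0 0 0 0 0 0;-1 0 0 -.01 0 0 0;-1 0 0 -.02 0 0 0;-1 0 0 -.03 0 0 0;-1 0 0 -.03 0 0 0;-1 0 0 -.03 0 0 0;-1 0 0 0 0 0 0;-1 0 0 0 0 0 0' 45
```

```text
0.17 free x 0.487 0.622
0.19 free x 0.445 0.749
0.21 free x None 0.734
0.23 free x None 0.728
0.25 free x None 0.727
0.27 free x None 0.727
0.29 free x None 0.726
0.31 free x None 0.725
0.33 free x 0.333 0.725
0.35 free x 0.338 0.723
0.37 free x 0.343 0.723
0.39 free x 0.345 0.722
0.41 free x 0.35 0.721
0.43 free x 0.355 0.72
0.45 free x 0.358 0.719
0.47 free x 0.583 0.585
0.49 free x 0.585 0.585
0.46 min y 0.486
0.48 min y 0.486
0.5 min y 0.493
0.52 min y 0.487
0.54 min y 0.477
0.56 min y 0.477
0.58 min y 0.483
0.6 min y 0.497
0.62 min y 0.488
0.64 min y 0.487
0.66 min y 0.493
0.68 min y 0.495
0.7 min y 0.456
clock: 12.98
tool_pos: [0.5873, 0.0344, 0.1783]
eef_rot: [0.699, 0.715, 0.002, 0.001]
contact_force: [-0.2, 0.4, -4.4]
opening: 0.142
finger_force: 45.0
```

```bash
python3 -m inch '-1 .02 0 0 0 0 0;-1 .036 0 0 0 0 0;-1 .036 0 0 0 0 0;-1 .036 0 0 0 0 0;-1 .036 0 0 0 0 0;-1 .036 0 0 0 0 0;-1 .036 0 0 0 0 0;-1 .03 0 0 0 0 0;-1 .02 0 0 0 0 0;-1 0 0 0.03 0 0 0;-1 0 0 0.04 0 0 0;-1 0 0 0.04 0 0 0;-1 0 0 0.03 0 0 0;-1 0 0 0 0 0 0;-1 0 0 0 0 0 0;-1 0 0 0 0 0 0' 45
python3 - <<'E'
from h import *
delta(.587,.32,.005,.0245)
E
```

```text
clock: 14.32
tool_pos: [0.5806, 0.3203, 0.0375]
eef_rot: [0.699, 0.715, 0.001, 0.0]
contact_force: [0.4, -0.2, -3.7]
opening: 0.139
finger_force: 45.0
pos [0.5806 0.3203 0.0375] yaw_y 1.27 shift [-0.0005  0.0064  0.0325]
turn [ 0.0016 -0.0004 -0.0023] ; world shift in target axes [-0.0005  0.0064  0.0325]
```

```bash
python3 -m inch '-1 0 0 .015 0 0 0;-1 0 0 .01 0 0 0;-1 0 0 .005 0 0 0;-1 0 0 .003 0 0 0;-1 0 0 0 0 0 0;-1 0 0 0 0 0 0' 45
```

```text
clock: 14.82
tool_pos: [0.5791, 0.3203, 0.0055]
eef_rot: [0.699, 0.715, -0.0, -0.001]
contact_force: [-5.8, -1.4, 8.2]
opening: 0.14
finger_force: 45.0
```

```bash
python3 -m inch '-0.3 0 0 0 0 0 0;-0.3 0 0 0 0 0 0;-0.3 0 0 0 0 0 0;-0.3 0 0 0 0 0 0;-0.3 0 0 -.03 0 0 0;-0.3 0 0 -.04 0 0 0;-0.3 0 0 -.04 0 0 0;-0.3 0 0 -.04 0 0 0;-0.3 0 0 -.04 0 0 0;-0.3 0 0 -.04 0 0 0;-0.3 0 0 0 0 0 0' 45
python3 - <<'E'
from h import *
X,p=cloud();k=(X[:,2]>.045)&(X[:,2]<.056)&(abs(X[:,0]-.585)<.04)&(abs(X[:,1]-.32)<.07)
P=X[k][:,:2];(c,w,a)=cv2.minAreaRect((P*1e4).astype(np.float32));print("handle",k.sum(),np.round(np.array(c)/1e4,4),np.round(np.array(w)/1e4,4),a)
k=(X[:,2]>.012)&(X[:,2]<.024)&(abs(X[:,0]-.585)<.13)&(abs(X[:,1]-.32)<.14)
P=X[k];print("plate z",np.percentile(P[:,2],[5,50,95]));(c,w,a)=cv2.minAreaRect((P[:,:2]*1e4).astype(np.float32));print(np.round(np.array(c)/1e4,4),np.round(np.array(w)/1e4,4),a)
E
python3 -m inch '0.6 -.039 0 0 0 0 0;0.6 -.039 0 0 0 0 0;0.6 -.039 0 0 0 0 0;0.6 -.039 0 0 0 0 0;0.6 -.039 0 0 0 0 0;0.6 -.039 0 0 0 0 0;0.6 -.039 0 0 0 0 0;0.6 -.039 0 0 0 0 0;0.6 -.039 0 0 0 0 0;0.6 -.039 0 0 0 0 0;0.6 -.039 0 0 0 0 0;0.6 -.039 0 0 0 0 0;0.6 -.039 0 0 0 0 0;0.6 -.039 0 0 0 0 0;0.6 -.039 0 0 0 0 0;0.6 0 0 0 0 0 0'
```

```text
clock: 15.73
tool_pos: [0.5848, 0.3219, 0.2427]
eef_rot: [0.699, 0.715, 0.008, 0.003]
contact_force: [2.1, 0.2, 0.5]
opening: 0.349
finger_force: 0.0
handle 1482 [0.5806 0.32  ] [0.0129 0.1055] 1.1573582887649536
plate z [0.0168664 0.0181922 0.0195348]
[0.5806 0.3198] [0.1964 0.2521] 1.126890778541565
clock: 17.12
tool_pos: [0.5892, -0.2761, 0.2324]
eef_rot: [0.703, 0.711, -0.004, 0.002]
contact_force: [-0.7, -2.8, 0.4]
opening: 0.803
finger_force: 0.0
```

```bash
python3 -m inch '0.75 0 0 0 0 0 .12;0.75 0 0 0 0 0 .12;0.75 0 0 0 0 0 .12;0.75 0 0 0 0 0 .12;0.75 0 0 0 0 0 .12;0.75 0 0 0 0 0 .12;0.75 0 0 0 0 0 .12;0.75 0 0 0 0 0 .12;0.75 0 0 0 0 0 .12;0.75 0 0 0 0 0 .12;0.75 0 0 0 0 0 .12;0.75 0 0 0 0 0 .12;0.75 0 0 0 0 0 .13' ; python3 -m inch '0.75 0 0 0 0 0 .12;0.75 0 0 0 0 0 .12;0.75 0 0 0 0 0 .12;0.75 0 0 0 0 0 .12;0.75 0 0 0 0 0 .12;0.75 0 0 0 0 0 .12;0.75 0 0 0 0 0 .12;0.75 0 0 0 0 0 .12;0.75 0 0 0 0 0 .12;0.75 0 0 0 0 0 .12;0.75 0 0 0 0 0 .12;0.75 0 0 0 0 0 .12;0.75 0 0 0 0 0 .12;0.75 0 0 0 0 0 0;0.75 0 0 0 0 0 0'
cat >> h.py <<'E'
def tins(name=None):
    X,p=cloud();Z=X.reshape(480,640,3)
    k=((Z[...,2]>.017)&(Z[...,2]<.04)&(Z[...,1]<-.13)&(Z[...,0]>.38)&(Z[...,0]<.72)).astype(np.uint8)
    k=cv2.morphologyEx(k,cv2.MORPH_OPEN,np.ones((3,3),np.uint8));n,l,st,_=cv2.connectedComponentsWithStats(k)
    for i in range(1,n):
        if st[i,4]<300: continue
        P=Z[l==i];c,rd=cv2.minEnclosingCircle((P[:,:2]*1e3).astype(np.float32));px=np.argwhere(l==i).mean(0)[::-1]
        q=p[int(px[1])-4:int(px[1])+5,int(px[0])-4:int(px[0])+5].reshape(-1,3).mean(0)
        print("xy",np.round(np.array(c)/1e3,4),"r mm",round(rd,1),"px",px.round(),"rgb",q.round(),"n",st[i,4])
    if name: save(name,p)
E
python3 - <<'E'
from h import *
tins("t1");s=get_state();delta(*s["tool_pos"],-np.pi/2);print(np.round(s["q"],2),s["opening"])
E
```

```text
clock: 18.37
tool_pos: [0.5923, -0.264, 0.2323]
eef_rot: [1.0, 0.018, -0.001, -0.0]
contact_force: [-0.4, 0.9, 0.3]
opening: 0.878
finger_force: 0.0
xy [ 0.7124 -0.3283] r mm 24.0 px [390.  68.] rgb [92. 78. 45.] n 335
xy [ 0.6478 -0.4705] r mm 34.8 px [521. 141.] rgb [91. 72. 42.] n 1131
xy [ 0.6112 -0.3369] r mm 35.1 px [392. 177.] rgb [132. 134. 122.] n 4114
xy [ 0.5716 -0.2493] r mm 35.2 px [301. 214.] rgb [99. 74. 63.] n 3755
xy [ 0.5047 -0.3542] r mm 35.4 px [398. 277.] rgb [133. 124. 107.] n 3116
xy [ 0.4695 -0.1969] r mm 35.6 px [252. 302.] rgb [15. 85. 30.] n 2854
pos [ 0.5924 -0.2642  0.2326] yaw_y -87.9 shift [0. 0. 0.]
turn [-0.0005  0.0016  0.0366] ; world shift in target axes [0. 0. 0.]
[-0.01  0.81  0.73  1.5  -0.59  1.06 -0.67] 0.8698936744958274out of range
```

View pics/t1.png

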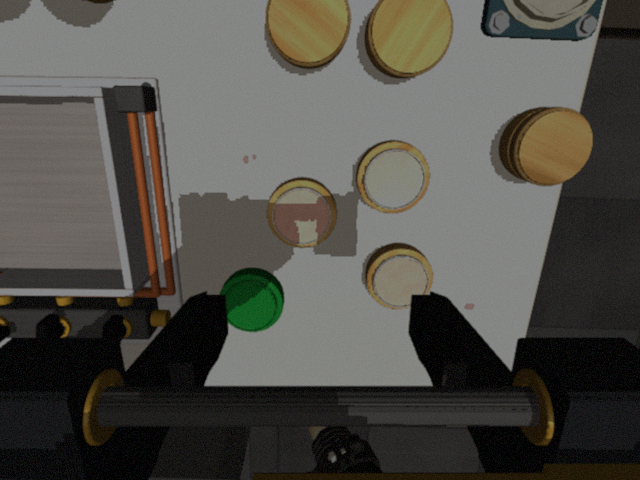

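t1 shows the three open tins at (392,177), (301,214) and (398,277), matching the top view. Wooden and green ones are separate. I'll take tin A first.

```bash
python3 -m inch '0.8 -.0202 -.018 0 0 0 0;0.8 0 0 .04 0 0 0;0.8 0 0 .04 0 0 0;0.8 0 0 .04 0 0 0;0.8 0 0 .04 0 0 0;0.8 0 0 .03 0 0 0;0.8 0 0 0 0 0 0;0.8 0 0 0 0 0 0' 15
python3 - <<'E'
from h import *
tins();delta(.5716,-.247,-.014,-np.pi/2+.0245)
E
```

```text
clock: 19.08
tool_pos: [0.571, -0.2469, 0.0427]
eef_rot: [1.0, 0.017, -0.001, -0.001]
contact_force: [0.2, 0.2, 0.8]
opening: 0.899
finger_force: 0.0
xy [ 0.6115 -0.337 ] r mm 35.5 px [500. 203.] rgb [131. 129. 114.] n 15814
xy [ 0.5714 -0.2494] r mm 35.5 px [320. 271.] rgb [96. 72. 62.] n 13072
xy [ 0.5341 -0.355 ] r mm 13.5 px [506. 345.] rgb [111. 101.  68.] n 914
xy [ 0.5004 -0.1991] r mm 15.6 px [228. 380.] rgb [ 6. 38. 12.] n 581
xy [ 0.4676 -0.1967] r mm 34.9 px [227. 446.] rgb [15. 90. 30.] n 4124
pos [ 0.5724 -0.2481  0.0446] yaw_y -88.04 shift [-0.0008 -0.0011  0.0586]
turn [ 0.0008 -0.0009  0.0096] ; world shift in target axes [-0.0007 -0.0011  0.0586]
```

```bash
python3 -m inch '0.8 -.0008 -.0008 .025 0 0 0;0.8 0 0 .02 0 0 0;0.8 0 0 .01 0 0 0;0.8 0 0 .002 0 0 0;0.8 0 0 0 0 0 0;0.8 0 0 0 0 0 0;-1 0 0 0 0 0 0;-1 0 0 0 0 0 0;-1 0 0 0 0 0 0;-1 0 0 0 0 0 0' 18
```

```text
clock: 19.97
tool_pos: [0.5719, -0.2471, -0.0125]
eef_rot: [1.0, 0.017, 0.001, 0.001]
contact_force: [-0.2, -0.9, 3.2]
opening: 0.772
finger_force: 1.8
```

```bash
python3 -m inch '-1 0 0 0 0 0 0;-1 0 0 0 0 0 0;-1 0 0 -.02 0 0 0;-1 0 0 -.03 0 0 0;-1 0 0 -.03 0 0 0;-1 0 0 -.03 0 0 0;-1 .0079 -.0288 0 0 0 0;-1 .0079 -.0288 0 0 0 0;-1 .0079 -.0288 0 0 0 0;-1 .0079 -.0288 0 0 0 0;-1 .0079 -.0288 0 0 0 0;-1 .0079 -.0288 0 0 0 0;-1 .0079 -.0288 0 0 0 0;-1 .0079 -.0288 0 0 0 0;-1 0 0 0 0 0 0;-1 0 0 0 0 0 0;-1 0 0 0 0 0 0' 18
python3 - <<'E'
from h import *
delta(.627,-.0145,-.001,-np.pi/2+.0245)
X,p=cloud();Q=R.from_quat(get_state()["eef_rot"]);Y=Q.inv().apply(X-get_state()["tool_pos"]);
k=(abs(Y[:,2]+.045)<.012)&(np.hypot(Y[:,0],Y[:,1]-.002)<.034);print("tin seen",k.sum(),Y[k].mean(0))
E
```

```text
clock: 21.38
tool_pos: [0.6258, -0.0147, 0.0962]
eef_rot: [1.0, 0.017, -0.001, 0.0]
contact_force: [-0.5, -0.6, -0.5]
opening: 0.769
finger_force: 18.0
pos [ 0.6258 -0.0147  0.0962] yaw_y -88.11 shift [ 0.0013 -0.0002  0.0972]
turn [0.0007 0.0015 0.0085] ; world shift in target axes [ 0.0012 -0.0002  0.0972]
tin seen 19307 [ 0.007522    0.00258118 -0.04019839]
```

```bash
python3 -m inch '-1 .001 0 .03 0 0 0;-1 0 0 .03 0 0 0;-1 0 0 .02 0 0 0;-1 0 0 .01 0 0 0;-1 0 0 .005 0 0 0;-1 0 0 .002 0 0 0;-1 0 0 0 0 0 0;-1 0 0 0 0 0 0' 18
```

```text
clock: 22.1
tool_pos: [0.6285, -0.0147, 0.0008]
eef_rot: [1.0, 0.016, 0.001, 0.0]
contact_force: [-1.0, -0.0, -0.9]
opening: 0.766
finger_force: 18.0
```

```bash
python3 -m inch '-1 0 0 .0015 0 0 0;-1 0 0 0 0 0 0;0.72 0 0 0 0 0 0;0.72 0 0 0 0 0 0;0.72 0 0 0 0 0 0;0.72 0 0 0 0 0 0;0.72 0 0 -.01 0 0 0;0.72 0 0 -.03 0 0 0;0.72 0 0 -.03 0 0 0;0.72 0 0 -.04 0 0 0;0.72 0 0 0 0 0 0' 18; python3 - <<'E'
from h import *
X,p=cloud();k=(abs(X[:,2]-.037)<.01)&(abs(X[:,0]-.627)<.05)&(abs(X[:,1]+.016)<.055)
c,rd=cv2.minEnclosingCircle((X[k][:,:2]*1e3).astype(np.float32));print("placed",c,rd,k.sum());h=X[k&(X[:,2]>.039)];A=np.c_[h[:,:2],np.ones(len(h))];print("top z/tilt",np.median(h[:,2]),np.linalg.lstsq(A,h[:,2],rcond=None)[0][:2])
E
python3 -m inch '0.8 -.0027 .032 0 0 0 0;0.8 -.0027 .032 0 0 0 0;0.8 -.0027 .032 0 0 0 0;0.8 -.0027 .032 0 0 0 0;0.8 -.0027 .032 0 0 0 0;0.8 -.0027 .032 0 0 0 0;0.8 -.0027 .032 0 0 0 0;0.8 -.0027 .032 0 0 0 0;0.8 -.0027 .032 0 0 0 0;0.8 -.0027 .032 0 0 0 0;0.8 0 0 0 0 0 0;0.8 0 0 0 0 0 0'
python3 - <<'E'
from h import *
tins();delta(.6112,-.335,.044,-np.pi/2+.0245)
E
```

```text
clock: 23.02
tool_pos: [0.6321, -0.0162, 0.1158]
eef_rot: [1.0, 0.016, 0.006, 0.001]
contact_force: [0.7, -1.7, 0.1]
opening: 0.855
finger_force: 0.0
placed (628.0352783203125, -15.628771781921387) 35.33198928833008 8119
top z/tilt 0.0410519948128564 [0.00086497 0.0019816 ]
clock: 24.07
tool_pos: [0.6095, -0.3374, 0.1075]
eef_rot: [1.0, 0.015, -0.001, 0.0]
contact_force: [0.8, 0.6, 0.2]
opening: 0.901
finger_force: 0.0
xy [ 0.7137 -0.2615] r mm 18.6 px [193.  68.] rgb [79. 61. 35.] n 652
xy [ 0.7188 -0.3362] r mm 29.7 px [318.  78.] rgb [127. 113.  66.] n 611
xy [ 0.6472 -0.475 ] r mm 35.1 px [503. 172.] rgb [103.  84.  48.] n 2220
xy [ 0.6113 -0.3369] r mm 35.1 px [315. 231.] rgb [104.  88.  78.] n 7993
xy [ 0.5052 -0.3546] r mm 35.2 px [334. 357.] rgb [127. 117. 101.] n 4781
xy [ 0.3992 -0.4396] r mm 34.9 px [428. 457.] rgb [11. 65. 21.] n 2306
pos [ 0.6105 -0.3348  0.1072] yaw_y -88.18 shift [0.0007 0.0004 0.0632]
turn [-0.0016  0.0011  0.0073] ; world shift in target axes [0.0007 0.0003 0.0632]
```

```bash
python3 -m inch '0.8 .0007 .0003 .04 0 0 0;0.8 0 0 .035 0 0 0;0.8 0 0 .025 0 0 0;0.8 0 0 .015 0 0 0;0.8 0 0 .0045 0 0 0;0.8 0 0 0 0 0 0;0.8 0 0 0 0 0 0;-1 0 0 0 0 0 0;-1 0 0 0 0 0 0;-1 0 0 0 0 0 0;-1 0 0 0 0 0 0;-1 0 0 0 0 0 0;-1 0 0 0 0 0 0' 18
python3 -m inch '-1 0 0 -.02 0 0 0;-1 0 0 -.03 0 0 0;-1 0 0 -.03 0 0 0;-1 0 0 -.03 0 0 0;-1 .0023 -.0353 0 0 0 0;-1 .0023 -.0353 0 0 0 0;-1 .0023 -.0353 0 0 0 0;-1 .0023 -.0353 0 0 0 0;-1 .0023 -.0353 0 0 0 0;-1 .0023 -.0353 0 0 0 0;-1 .0023 -.0353 0 0 0 0;-1 .0023 -.0353 0 0 0 0;-1 .0023 -.0353 0 0 0 0;-1 .0023 -.0353 0 0 0 0;-1 .0023 -.0353 0 0 0 0;-1 .0023 -.0353 0 0 0 0;-1 0 0 0 0 0 0;-1 0 0 0 0 0 0;-1 0 0 0 0 0 0'
python3 - <<'E'
from h import *
delta(.6247,.0893,-.0005,-np.pi/2+.0245)
X,p=cloud();Q=R.from_quat(get_state()["eef_rot"]);Y=Q.inv().apply(X-get_state()["tool_pos"]);
k=(abs(Y[:,2]+.045)<.012)&(np.hypot(Y[:,0],Y[:,1]-.002)<.034);print("tin seen",k.sum(),Y[k].mean(0))
E
```

```text
clock: 25.2
tool_pos: [0.6132, -0.3357, -0.0095]
eef_rot: [1.0, 0.017, 0.001, 0.001]
contact_force: [-0.4, 0.5, 6.7]
opening: 0.769
finger_force: 18.0
clock: 26.78
tool_pos: [0.6254, 0.0885, 0.0989]
eef_rot: [1.0, 0.017, 0.0, 0.0]
contact_force: [0.2, -0.4, -0.5]
opening: 0.771
finger_force: 18.0
pos [0.6254 0.0885 0.0989] yaw_y -88.1 shift [-0.0008 -0.0009  0.0994]
turn [ 0.0009 -0.0004  0.0086] ; world shift in target axes [-0.0007 -0.0008  0.0994]
tin seen 15668 [ 0.00282609  0.00211403 -0.03765664]
```

```bash
python3 -m inch '-1 0 0 .03 0 0 0;-1 0 0 .03 0 0 0;-1 0 0 .02 0 0 0;-1 0 0 .01 0 0 0;-1 0 0 .005 0 0 0;-1 0 0 .002 0 0 0;-1 0 0 0 0 0 0;-1 0 0 0 0 0 0' 18
```

```text
clock: 27.5
tool_pos: [0.6267, 0.0881, 0.0029]
eef_rot: [1.0, 0.016, 0.001, 0.0]
contact_force: [0.4, 0.4, -1.0]
opening: 0.772
finger_force: 18.0
```

```bash
python3 -m inch '-1 0 0 .0015 0 0 0;-1 0 0 0 0 0 0;0.72 0 0 0 0 0 0;0.72 0 0 0 0 0 0;0.72 0 0 0 0 0 0;0.72 0 0 0 0 0 0;0.72 0 0 -.01 0 0 0;0.72 0 0 -.03 0 0 0;0.72 0 0 -.03 0 0 0;0.72 0 0 -.04 0 0 0;0.72 0 0 0 0 0 0' 18; python3 - <<'E'
from h import *
X,p=cloud();k=(abs(X[:,2]-.037)<.01)&(abs(X[:,0]-.625)<.05)&(abs(X[:,1]-.088)<.055)
c,rd=cv2.minEnclosingCircle((X[k][:,:2]*1e3).astype(np.float32));print("placed",c,rd,k.sum());h=X[k&(X[:,2]>.039)];A=np.c_[h[:,:2],np.ones(len(h))];print("top z/tilt",np.median(h[:,2]),np.linalg.lstsq(A,h[:,2],rcond=None)[0][:2])
E
python3 -m inch '0.8 -.0112 .0364 0 0 0 0;0.8 -.0112 .0364 0 0 0 0;0.8 -.0112 .0364 0 0 0 0;0.8 -.0112 .0364 0 0 0 0;0.8 -.0112 .0364 0 0 0 0;0.8 -.0112 .0364 0 0 0 0;0.8 -.0112 .0364 0 0 0 0;0.8 -.0112 .0364 0 0 0 0;0.8 -.0112 .0364 0 0 0 0;0.8 -.0112 .0364 0 0 0 0;0.8 -.0112 .0364 0 0 0 0;0.8 -.0112 .0364 0 0 0 0;0.8 0 0 0 0 0 0;0.8 0 0 0 0 0 0'
python3 - <<'E'
from h import *
tins();delta(.5052,-.3526,-.012,-np.pi/2+.0245)
E
```

```text
clock: 28.42
tool_pos: [0.6303, 0.0878, 0.1178]
eef_rot: [1.0, 0.016, 0.006, 0.0]
contact_force: [0.4, -1.4, 1.0]
opening: 0.861
finger_force: 0.0
placed (624.8599853515625, 87.18898010253906) 35.29409408569336 7959
top z/tilt 0.04047188998799646 [ 0.00272278 -0.00244053]
clock: 29.63
tool_pos: [0.5035, -0.3547, 0.1098]
eef_rot: [1.0, 0.014, -0.001, 0.001]
contact_force: [0.6, 0.1, -0.2]
opening: 0.901
finger_force: 0.0
xy [ 0.6307 -0.4633] r mm 28.4 px [496.  40.] rgb [69. 53. 30.] n 1822
xy [ 0.5043 -0.3544] r mm 35.3 px [315. 232.] rgb [103.  85.  73.] n 7838
xy [ 0.4699 -0.197 ] r mm 35.3 px [ 92. 272.] rgb [15. 87. 30.] n 7399
xy [ 0.4027 -0.4254] r mm 27.6 px [401. 363.] rgb [15. 88. 30.] n 2215
pos [ 0.5049 -0.3519  0.1094] yaw_y -88.19 shift [0.0004 0.0009 0.1214]
turn [-0.0014  0.0009  0.007 ] ; world shift in target axes [0.0003 0.0007 0.1214]
```

```bash
python3 -m inch '0.8 -.0006 .0007 .04 0 0 0;0.8 0 0 .035 0 0 0;0.8 0 0 .025 0 0 0;0.8 0 0 .015 0 0 0;0.8 0 0 .006 0 0 0;0.8 0 0 0 0 0 0;0.8 0 0 0 0 0 0;-1 0 0 0 0 0 0;-1 0 0 0 0 0 0;-1 0 0 0 0 0 0;-1 0 0 0 0 0 0;-1 0 0 0 0 0 0;-1 0 0 0 0 0 0' 18
python3 -m inch '-1 0 0 -.02 0 0 0;-1 0 0 -.03 0 0 0;-1 0 0 -.03 0 0 0;-1 0 0 -.03 0 0 0;-1 .0048 -.0351 0 0 0 0;-1 .0048 -.0351 0 0 0 0;-1 .0048 -.0351 0 0 0 0;-1 .0048 -.0351 0 0 0 0;-1 .0048 -.0351 0 0 0 0;-1 .0048 -.0351 0 0 0 0;-1 .0048 -.0351 0 0 0 0;-1 .0048 -.0351 0 0 0 0;-1 .0048 -.0351 0 0 0 0;-1 .0048 -.0351 0 0 0 0;-1 .0048 -.0351 0 0 0 0;-1 0 0 0 0 0 0;-1 0 0 0 0 0 0;-1 0 0 0 0 0 0'
python3 - <<'E'
from h import *
delta(.5456,.0355,.001,-np.pi/2+.0245)
X,p=cloud();Q=R.from_quat(get_state()["eef_rot"]);Y=Q.inv().apply(X-get_state()["tool_pos"]);
k=(abs(Y[:,2]+.045)<.012)&(np.hypot(Y[:,0],Y[:,1]-.002)<.034);print("tin seen",k.sum(),Y[k].mean(0))
E
```

```text
clock: 30.77
tool_pos: [0.5061, -0.3529, -0.0096]
eef_rot: [1.0, 0.017, 0.001, 0.0]
contact_force: [0.4, 0.5, 6.5]
opening: 0.766
finger_force: 18.0
clock: 32.27
tool_pos: [0.545, 0.0345, 0.0993]
eef_rot: [1.0, 0.017, 0.0, 0.0]
contact_force: [0.6, -0.5, -0.2]
opening: 0.77
finger_force: 18.0
pos [0.545  0.0345 0.0993] yaw_y -88.1 shift [ 0.0006 -0.001   0.0983]
turn [ 0.0008 -0.0003  0.0087] ; world shift in target axes [ 0.0007 -0.001   0.0983]
tin seen 16032 [ 0.00363344  0.00219928 -0.03822491]
```

```bash
python3 -m inch '-1 0 0 .03 0 0 0;-1 0 0 .03 0 0 0;-1 0 0 .02 0 0 0;-1 0 0 .01 0 0 0;-1 0 0 .005 0 0 0;-1 0 0 .003 0 0 0;-1 0 0 0 0 0 0;-1 0 0 0 0 0 0;0.72 0 0 0 0 0 0;0.72 0 0 0 0 0 0;0.72 0 0 0 0 0 0;0.72 0 0 0 0 0 0;0.72 0 0 -.01 0 0 0;0.72 0 0 -.03 0 0 0;0.72 0 0 -.04 0 0 0;0.72 0 0 -.04 0 0 0;0.72 0 0 -.04 0 0 0;0.72 0 0 0 0 0 0;0.72 0 0 0 0 0 0' 18; python3 - <<'E'
from h import *
X,p=cloud()
for cx,cy in [(.628,-.0156),(.625,.0872),(.5456,.0335)]:
    k=(abs(X[:,2]-.037)<.01)&(np.hypot(X[:,0]-cx,X[:,1]-cy)<.045)
    c,rd=cv2.minEnclosingCircle((X[k][:,:2]*1e3).astype(np.float32));h=X[k&(X[:,2]>.039)];A=np.c_[h[:,:2],np.ones(len(h))];print("placed",c,rd,k.sum(),np.median(h[:,2]),np.linalg.lstsq(A,h[:,2],rcond=None)[0][:2])
k=(abs(X[:,2]-.060)<.004)&(abs(X[:,0]-.586)<.11)&(abs(X[:,1]-.035)<.14);c,w,a=cv2.minAreaRect((X[k][:,:2]*1e4).astype(np.float32));print("rim",np.array(c)/1e4,np.array(w)/1e4,a)
im,d=snapshot("top");save("top2",im);save("w3",p)
E
```

```text
clock: 33.9
tool_pos: [0.5465, 0.0351, 0.1639]
eef_rot: [1.0, 0.017, 0.003, -0.0]
contact_force: [0.5, -0.0, -0.0]
opening: 0.857
finger_force: 0.0
placed (628.0916137695312, -15.369139671325684) 35.16230010986328 7707 0.04116799717706504 [0.00138356 0.00144297]
placed (624.5114135742188, 87.11756134033203) 35.220359802246094 7704 0.04050862995317572 [ 0.00238328 -0.00294644]
placed (543.27099609375, 31.47200584411621) 35.36494827270508 5999 0.041089251934438464 [-0.00082185 -0.00073836]
rim [0.58549971 0.03480244] [0.19060029 0.24653684] 1.4046411514282227
```

View pics/w3.png

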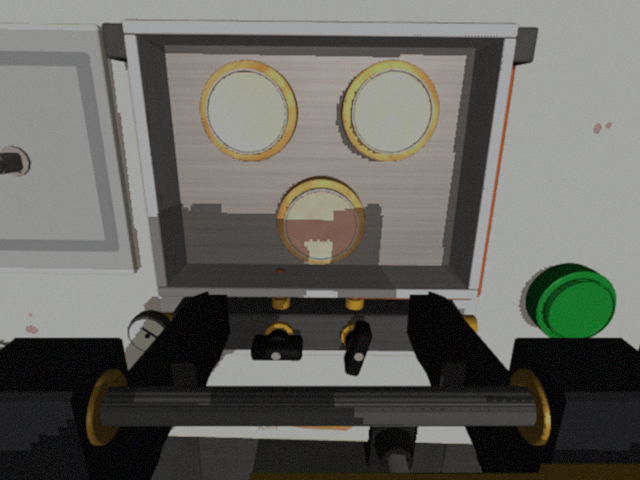

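w3 shows three tins upright on the floor, at (249,110), (390,110) and (321,220), with the rim clear. Now for the lid.

```bash
python3 -m inch '0 0 0 -.02 0 0 0;0 .0054 -.0355 0 0 0 0;0 .0054 -.0355 0 0 0 0;0 .0054 -.0355 0 0 0 0;0 .0054 -.0355 0 0 0 0;0 .0054 -.0355 0 0 0 0;0 .0054 -.0355 0 0 0 0;-.3 .0054 -.0355 0 0 0 0;-.3 .0054 -.0355 0 0 0 0;-.3 0 0 0 0 0 -.12;-.3 0 0 0 0 0 -.12;-.3 0 0 0 0 0 -.12;-.3 0 0 0 0 0 -.12;-.3 0 0 0 0 0 -.12;-.3 0 0 0 0 0 -.12' 45
python3 -m inch '-.3 0 0 0 0 0 -.12;-.3 0 0 0 0 0 -.12;-.3 0 0 0 0 0 -.12;-.3 0 0 0 0 0 -.12;-.3 0 0 0 0 0 -.12;-.3 0 0 0 0 0 -.12;-.3 0 0 0 0 0 -.118;-.3 0 0 0 0 0 0;-.3 0 0 0 0 0 0;-.3 0 0 0 0 0 0'
python3 - <<'E'
from h import *
X,p=cloud();k=(X[:,2]>.045)&(X[:,2]<.056)&(abs(X[:,0]-.585)<.04)&(abs(X[:,1]-.32)<.07)
P=X[k][:,:2];(c,w,a)=cv2.minAreaRect((P*1e4).astype(np.float32));print("handle",k.sum(),np.round(np.array(c)/1e4,4),np.round(np.array(w)/1e4,4),a)
delta(.579,.3203,.0055,.0201)
E
```

```text
clock: 35.25
tool_pos: [0.5775, 0.32, 0.179]
eef_rot: [0.929, 0.37, -0.002, 0.0]
contact_force: [-0.2, -0.5, 0.4]
opening: 0.35
finger_force: 0.0
clock: 36.08
tool_pos: [0.5782, 0.3201, 0.1801]
eef_rot: [0.701, 0.713, -0.001, -0.0]
contact_force: [1.1, 0.5, -1.2]
opening: 0.35
finger_force: 0.0
handle 2038 [0.5807 0.3204] [0.0125 0.1056] 0.7204654216766357
pos [0.5784 0.3201 0.1803] yaw_y 1.03 shift [0.0003 0.0009 0.1748]
turn [-0.0013  0.0007 -0.002 ] ; world shift in target axes [1.000e-04 6.000e-04 1.748e-01]
```

```bash
python3 -m inch '-.3 .0002 .001 .04 0 0 0;-.3 0 0 .04 0 0 0;-.3 0 0 .035 0 0 0;-.3 0 0 .03 0 0 0;-.3 0 0 .02 0 0 0;-.3 0 0 .009 0 0 0;-.3 0 0 0 0 0 0;-.3 0 0 0 0 0 0;-1 0 0 0 0 0 0;-1 0 0 0 0 0 0;-1 0 0 0 0 0 0;-1 0 0 0 0 0 0;-1 0 0 0 0 0 0;-1 0 0 0 0 0 0' 45
python3 - <<'E'
from h import *
delta(.5840,.0345,.0068+.11,.0245)
E
```

```text
clock: 37.3
tool_pos: [0.5796, 0.3211, 0.0087]
eef_rot: [0.7, 0.714, 0.0, -0.0]
contact_force: [-2.2, 0.2, 7.2]
opening: 0.142
finger_force: 45.0
pos [0.5796 0.3211 0.0087] yaw_y 1.18 shift [-0.2865 -0.0015 -0.1085]
turn [ 0.     -0.0011 -0.0039] ; world shift in target axes [-0.2866 -0.0026 -0.1081]
```

```bash
python3 -m inch '-1 0 0 -.02 0 0 0;-1 0 0 -.03 0 0 0;-1 0 0 -.04 0 0 0;-1 0 0 -.04 0 0 -.004;-1 -.02 -.0002 0 0 0 0;-1 -.0354 -.0002 0 0 0 0;-1 -.036 -.0002 0 0 0 0;-1 -.036 -.0002 0 0 0 0;-1 -.036 -.0002 0 0 0 0;-1 -.036 -.0002 0 0 0 0;-1 -.036 -.0002 0 0 0 0;-1 -.03 -.0002 0 0 0 0;-1 -.02 -.0002 0 0 0 0;-1 0 0 0 0 0 0;-1 0 0 0 0 0 0;-1 0 0 0 0 0 0' 45
cat >> h.py <<'E'
def lidpose(dz):
    X,p=cloud()
    for n,z,t in(("handle",.101+dz,.006),("plate",.070+dz,.004)):
        k=(abs(X[:,2]-z)<t)&(abs(X[:,0]-.585)<.12)&(abs(X[:,1]-.035)<(.07 if n=="handle" else .15))
        if n=="handle": k&=abs(X[:,0]-.585)<.03
        if k.sum()<50: print(n,k.sum());continue
        c,w,a=cv2.minAreaRect((X[k][:,:2]*1e4).astype(np.float32));A=np.c_[X[k][:,:2],np.ones(k.sum())]
        print(n,k.sum(),np.round(np.array(c)/1e4,4),np.round(np.array(w)/1e4,4),round(a,2),"z",np.round(np.median(X[k][:,2]),4),"slope",np.round(np.linalg.lstsq(A,X[k][:,2],rcond=None)[0][:2],4))
    return X,p
E
python3 - <<'E'
from h import *
s=get_state();X,p=lidpose(s["tool_pos"][2]-.0607);delta(.5844,.0357,.0607,.0245);save("w4",p)
E
```

```text
clock: 38.63
tool_pos: [0.5847, 0.0364, 0.137]
eef_rot: [0.698, 0.716, 0.0, -0.001]
contact_force: [0.1, 0.3, -4.8]
opening: 0.141
finger_force: 45.0
handle 8675 [0.5843 0.0365] [0.1031 0.0417] 76.38 z 0.177 slope [ 0.0037 -0.0083]
plate 160054 [0.5863 0.0424] [0.197  0.2229] 1.47 z 0.1465 slope [0.0017 0.0003]
pos [0.5847 0.0372 0.1369] yaw_y 1.53 shift [-0.0016 -0.0003  0.0762]
turn [-0.0004 -0.0015  0.0021] ; world shift in target axes [-0.0015 -0.0004  0.0762]
```

```bash
python3 -m inch '-1 -.0015 -.0006 .02 0 0 0;-1 0 0 .02 0 0 0;-1 0 0 .014 0 0 0;-1 0 0 .01 0 0 0;-1 0 0 0 0 0 0;-1 0 0 .004 0 0 0;-1 0 0 .004 0 0 0;-1 0 0 .002 0 0 0;-1 0 0 .002 0 0 0;-1 0 0 0 0 0 0;-1 0 0 0 0 0 0' 45
python3 - <<'E'
from h import *
X,p=lidpose(0);delta(.5844,.0357,.0607,.0245)
E
```

```text
clock: 39.6
tool_pos: [0.5845, 0.0337, 0.0613]
eef_rot: [0.698, 0.716, 0.0, 0.0]
contact_force: [0.9, -0.1, -3.5]
opening: 0.141
finger_force: 45.0
handle 8641 [0.5843 0.0339] [0.1029 0.042 ] 76.3 z 0.1013 slope [ 0.0002 -0.0098]
plate 160390 [0.5734 0.0395] [0.2217 0.2231] 1.33 z 0.0707 slope [ 0.0026 -0.0014]
pos [0.5846 0.0337 0.0614] yaw_y 1.4 shift [ 0.002  -0.0002  0.0007]
turn [ 0.0006 -0.0001 -0.0001] ; world shift in target axes [ 0.002  -0.0002  0.0007]
```

```bash
python3 -m inch '-1 0 0 .002 0 0 0;-1 0 0 0.001 0 0 0;-1 0 0 0 0 0 0;-.3 0 0 0 0 0 0;-.3 0 0 0 0 0 0;-.3 0 0 0 0 0 0;-.3 0 0 0 0 0 0;-.3 0 0 -.02 0 0 0;-.3 0 0 -.03 0 0 0;-.3 0 0 -.04 0 0 0;-.3 0 0 -.04 0 0 0;-.3 0 0 -.02 0 0 0;-.3 0 0 0 0 0 0;-.3 0 0 0 0 0 0' 45
python3 - <<'E'
from h import *
X,p=lidpose(0);taps();delta(.4475,.0632,.1,.0245);save("w5",p)
L=X[(X[:,1]<.17)&(X[:,1]>-.1)&(abs(X[:,0]-.585)<.11)]
for y in(-.08,-.04,0,.04,.08,.12,.15): print(y,[round(float(np.median(q)),4) if len(q:=L[(abs(L[:,0]-x)<.006)&(abs(L[:,1]-y)<.006)][:,2])>5 else None for x in(.495,.53,.62,.67)])
E
```

```text
clock: 40.82
tool_pos: [0.585, 0.0338, 0.209]
eef_rot: [0.698, 0.716, 0.001, 0.001]
contact_force: [-0.7, 0.0, 0.1]
opening: 0.35
finger_force: 0.0
handle 2389 [0.5862 0.0333] [0.0128 0.1051] 1.78 z 0.1006 slope [-0.0059 -0.0021]
plate 67290 [0.5737 0.0322] [0.2219 0.2521] 1.38 z 0.0702 slope [ 0.0005 -0.0007]
a 943 centre 0.4458 0.1265 size 0.0123 0.0398 bar cw angle rel. world x deg 42.9
b 781 centre 0.4473 0.0628 size 0.0122 0.0397 bar cw angle rel. world x deg 88.6
c 641 centre 0.4488 -0.0008 size 0.0125 0.0402 bar cw angle rel. world x deg 13.3
d 550 centre 0.4502 -0.0651 size 0.0131 0.0398 bar cw angle rel. world x deg 13.1
pos [0.5833 0.0339 0.2067] yaw_y 1.42 shift [ 0.0326 -0.1348  0.1071]
turn [-0.0027 -0.0001  0.0003] ; world shift in target axes [ 0.0326 -0.1351  0.1067]
-0.08 [0.0701, None, 0.0703, 0.0703]
-0.04 [0.07, 0.0701, 0.0703, 0.0703]
0 [0.07, 0.0702, 0.0702, 0.0703]
0.04 [0.07, 0.0701, 0.2565, 0.2984]
0.08 [0.0701, 0.0702, 0.0702, 0.0702]
0.12 [0.0701, 0.0701, 0.0701, 0.0702]
0.15 [0.07, 0.0701, 0.0702, 0.0702]
```

Lid sits level at 70 mm everywhere and the other taps are unchanged. Now back to the tap.

```bash
python3 -m inch '-.3 .0081 -.034 0 0 0 0;-.3 .0081 -.034 0 0 0 0;-.3 .0081 -.034 0 0 0 0;-.3 .0081 -.034 0 0 0 0;-.3 0 0 .04 0 0 0;-.3 0 0 .04 0 0 0;-.3 0 0 0.02 0 0 0;-.3 0 0 0 0 0 0;-.3 0 0 0 0 0 0' 20
python3 - <<'E'
from h import *
delta(.4465,.063,.0305,.0245);taps()
E
```

```text
clock: 41.67
tool_pos: [0.4461, 0.0623, 0.1067]
eef_rot: [0.699, 0.716, -0.002, -0.001]
contact_force: [0.4, -0.3, 0.9]
opening: 0.352
finger_force: 0.0
pos [0.4461 0.0623 0.1067] yaw_y 1.38 shift [0.0007 0.0008 0.0762]
turn [-0.0048  0.0007 -0.0004] ; world shift in target axes [0.0006 0.0004 0.0762]
a 1849 centre 0.4453 0.1269 size 0.012 0.0397 bar cw angle rel. world x deg 43.0
b 1376 centre 0.447 0.0632 size 0.0116 0.0399 bar cw angle rel. world x deg 88.9
c 1122 centre 0.4486 -0.0005 size 0.0124 0.0399 bar cw angle rel. world x deg 13.1
d 899 centre 0.4499 -0.0643 size 0.0132 0.0393 bar cw angle rel. world x deg 11.5
```

```bash
python3 -m inch '-.3 .0006 .0004 .03 0 0 0;-.3 0 0 .025 0 0 0;-.3 0 0 .015 0 0 0;-.3 0 0 .006 0 0 0;-.3 0 0 0 0 0 0;-1 0 0 0 0 0 0;-1 0 0 0 0 0 0;-1 0 0 0 0 0 0;-1 0 0 0 0 0 0;-1 0 0 0 0 0 0' 20
python3 - <<'E'
from h import *
s=get_state();delta(*s["tool_pos"],0.0245)
E
```

```text
clock: 42.55
tool_pos: [0.4451, 0.0634, 0.0331]
eef_rot: [0.698, 0.716, -0.001, -0.002]
contact_force: [-5.5, -0.0, 6.3]
opening: 0.143
finger_force: 20.0
pos [0.4451 0.0634 0.0331] yaw_y 1.43 shift [0. 0. 0.]
turn [-0.0045 -0.0003  0.0004] ; world shift in target axes [0. 0. 0.]
```

Turning counter-clockwise 90° plus a little.

```bash
python3 -m inch '-1 0 0 0 0 0 -.12;-1 0 0 0 0 0 -.12;-1 0 0 0 0 0 -.12;-1 0 0 0 0 0 -.12;-1 0 0 0 0 0 -.12;-1 0 0 0 0 0 -.12;-1 0 0 0 0 0 -.12;-1 0 0 0 0 0 -.12;-1 0 0 0 0 0 -.12;-1 0 0 0 0 0 -.12;-1 0 0 0 0 0 -.12;-1 0 0 0 0 0 -.12;-1 0 0 0 0 0 -.12;-1 0 0 0 0 0 -.04;-1 0 0 0 0 0 0;-1 0 0 0 0 0 0' 20
python3 - <<'E'
from h import *
s=get_state();delta(*s["tool_pos"],np.pi/2+0.0245);print(s["moment"])
E
python3 -m inch '-.3 0 0 0 0 0 0;-.3 0 0 0 0 0 0;-.3 0 0 0 0 0 0;-.3 0 0 0 0 0 0;-.3 0 0 -.02 0 0 0;-.3 0 0 -.04 0 0 0;-.3 0 0 -.04 0 0 0;-.3 0 0 -.04 0 0 0;-.3 0 0 -.03 0 0 0;-.3 0 0 0 0 0 0;-.3 0 0 0 0 0 0' 20
python3 - <<'E'
from h import *
X,p=lidpose(0);taps();save("w6",p)
L=X[(abs(X[:,0]-.585)<.11)]
for y in(-.08,0,.08,.15): print(y,[round(float(np.median(q)),4) if len(q:=L[(abs(L[:,0]-x)<.006)&(abs(L[:,1]-y)<.006)][:,2])>5 else None for x in(.495,.53,.62,.67)])
E
```

```text
clock: 43.88
tool_pos: [0.4465, 0.0646, 0.0331]
eef_rot: [-0.027, 1.0, 0.0, -0.001]
contact_force: [-5.0, 3.7, 5.5]
opening: 0.137
finger_force: 20.0
pos [0.4465 0.0646 0.0331] yaw_y 93.14 shift [0. 0. 0.]
turn [ 0.0009 -0.0012  0.0303] ; world shift in target axes [0. 0. 0.]
[ 0.80474784  0.9883662  -0.35886356]
clock: 44.8
tool_pos: [0.4493, 0.0631, 0.2037]
eef_rot: [-0.026, 1.0, 0.0, 0.002]
contact_force: [0.8, 0.6, -0.7]
opening: 0.35
finger_force: 0.0
handle 1021 [0.5856 0.0577] [0.0135 0.056 ] 1.24 z 0.1005 slope [0.2978 0.0017]
plate 25237 [0.5754 0.0313] [0.2535 0.2206] 89.96 z 0.0703 slope [ 0.0021 -0.0005]
a 719 centre 0.4455 0.1266 size 0.0119 0.0395 bar cw angle rel. world x deg 43.1
b 713 centre 0.4471 0.0628 size 0.0391 0.012 bar cw angle rel. world x deg -1.2
c 723 centre 0.4489 -0.0011 size 0.0121 0.0397 bar cw angle rel. world x deg 13.0
d 731 centre 0.4504 -0.0647 size 0.0122 0.0398 bar cw angle rel. world x deg 12.7
-0.08 [0.0518, 0.0704, None, None]
0 [0.0529, 0.0702, None, 0.0706]
0.08 [0.0507, 0.0702, 0.07, 0.0704]
0.15 [0.0702, 0.0702, None, 0.0702]
```

View pics/w6.png

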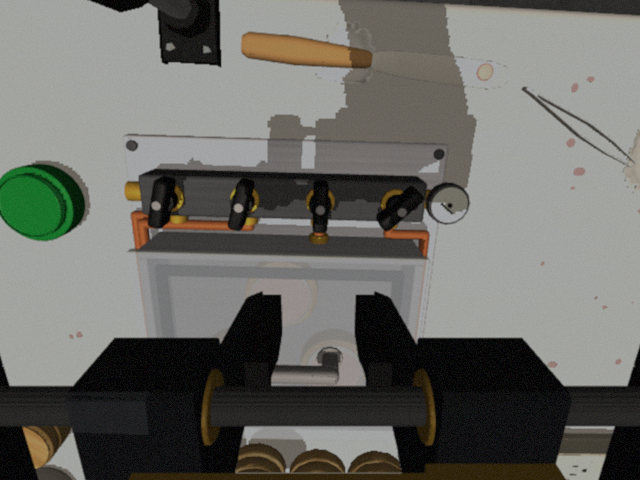

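The chamber tap at (320,205) is back in line (-1.2° measured, station yaw 1.4°). The other three taps are unchanged, the lid is level, and the gripper is clear. Handing in.

```bash
python3 -c "
from plant import r
print(r.finish_job())"
```

```text
the job is handed in; nothing more can be done
None
```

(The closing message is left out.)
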